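# Return a guest pager to its charging rack

## Robot

A 6-joint arm with a two-finger parallel gripper is mounted at the origin on a cart in front of the work surface, level with it; the furniture and walls round the work are solid. World frame = base frame: x ahead of the robot, y to its left, z up, the work surface at z = 0. Lengths are in m, angles in rad, forces in N, time in s.
With the tool pointing down it reaches from about 0.375 to 0.9 m from the base axis. Payload 3.1 kg.
Tool frame: the origin (TCP) lies midway between the tips of the shut fingers; the grasp point (between the pads) lies 19 mm behind it (manip.grasp_offset is the distance from the TCP to the grasp point, in m); z points along the fingers, y is the line along which they close (so a half turn about z gives the same grasp; the last joint's range is limited). The gripper opens to 85 mm and grips with 20 to 120 N. Pads are 22 mm wide; open, the fingers measure 114 mm over their backs; the gripper's body (76 mm by 85 mm) begins 54 mm behind the grasp point. The pads swing forward as they close: fully open they stand 13 mm farther back than shut.
Start: joints at [-1.367, 0.527, 1.433, -0, 1.181, -0.178], TCP at [0.233, -0.58, 0.231] pointing down, gripper open.
Joint ranges: [-3.08, 3.08], [-0.75, 2.2], [0.22, 2.44], [-1.43, 4.57], [0, 2.65], [-2.85, 2.85]. Speed limits (rad/s): [2.79, 2.79, 3.14, 3.14, 3.14, 3.14].

## Interface

Orientations are given as a unit quaternion [x, y, z, w].
In Python, from station import sensors, cams, order, manip gives the robot as it stands.
- The arm moves only by the tool move_arm, never from a script. Its argument "targets" is a list of rows, each an object of numbers: "dx", "dy", "dz": the shift along the world's x, y, z normalised to -1 to 1, where 1 is 25 mm; "rx", "ry", "rz": the turn, a rotation vector about the world's x, y, z normalised to -1 to 1, where 1 is 30 degrees. A call has exactly 10 rows; each row shifts and turns the commanded pose from where the row before left it; what a row does not reach is not made up. A row lasts 1/8 s, in which the tool goes at most 62.5 mm and 10.7 degrees, less where a joint would pass 70% of its speed; a pose out of reach is approached as far as the arm can. A call with a number of a shift or a turn outside -1 to 1 is refused whole. A call with a gripper value outside its range is refused whole. "claw" is the opening in per cent of the stroke, from 0 (shut) to 100 (fully open), set as the call begins (left out, the last holds). The fingers move at their own pace and stop on an object; "newtons" is the grip in N (left out, the last holds). Time passes only in rows, so rows that do not move let the fingers close, or fill a call up. It gives the time, the measured TCP pose, the force, the opening and the grip force at its end, in the units of the state.
- sensors.sense(): the state, without advancing time (a new reading comes with each control period).
- cams.snapshot(name): name is "scene" or "top" or "wrist"; returns the picture (400x640x3 uint8, red, green, blue); there is no depth.
- cams.camera_model(name): a dict with "fx", "fy", "cx", "cy" (pixels), "extrinsics" (4x4, takes a point from world to camera coordinates). Camera axes: x right, y down, z forward; pixel columns grow to the right and rows downward; lengths in m; the calibration is good to about 2 mm. The wrist camera is an equidistant fisheye: a pixel r from the principal point sees the ray r / f radians off the axis. A picture is of the moment at which its call begins: read the wrist's pose just before it. camera_model takes no time and is no camera call; for the wrist camera it gives the pose at the moment of the call.
- order.sign_off(): hands the job in; it is judged then, once.
The state is a dict: "t": time; "q": joint angles; "qd": joint speeds; "tau": joint torques, N m; "tcp_pos": TCP position; "tool_rot": TCP orientation; "force": force on the tool from outside, world axes, zero at the start; "ft_torque": the same for the moment, N m; "finger_gap": opening from 0.0 (shut) to 1.0 (fully open); "gripper_force": force on a finger pad.
Only numpy, scipy, OpenCV 4.12 (cv2) and the standard library are available. Lean on these libraries where they do the work, as an engineer would, in place of code of your own. Each camera call takes 0.05 s, during which the arm holds its last target. There are 200 camera calls.

## Task

A guest has handed back the pager that lies on the counter: stand it on edge in the empty front bay of the charging rack, charging strips down, and press it fully home, firmly but without ramming it, so that the bay's spring clip snaps into its groove. Then let go, and leave the other two pagers in their bays and the cup, saucer, stamp and shot glass where they stand.

Things in the scene. Friction and masses are not known exactly. Their poses are not given: they have to be found in the camera images.
- pager: Returned pager, lying face up: flat dark slab 100 x 58 x 18 mm (x, y, z), teal face, 0.06 to 0.13 kg. Origin: middle of its underside. +x to the head (4 amber lamps), -x to the foot (two brass charging strips), z out of the face. Long edges (y = +-29 mm) flat from x = -22 to +50: grip there. Foot tapers from 18 mm thick at x = -42.5 to 9 mm at -50. Groove across both faces, 3.5 mm deep, x = -41 to -22.
- pager_foot (a point): Middle of the pager's foot end, between the charging strips (pager x = -50, z = 9 mm); axes as the pager's. Either face may look forward in the bay.
- charger: Dark grey charging rack, fixed: base 196 x 88 x 30 mm with three bays 47 mm apart, one behind the other, front (-x) towards the robot. Origin under the middle bay, on the counter. The rack's guides rise to about 85 mm, the pagers in it to 140 mm. Middle and rear bays hold pagers, the front one is empty. Nothing stands before it; the next pager is 26 mm behind the one that will stand in it.
- front_bay: The empty bay, leaning back 20 degrees, open at the top. Origin: middle of its floor, 38 mm above the counter. z up along the bay (up and away from the front), -x to the front, y across. Slot 20.5 (x) by 62 mm (y); walls to z = 28 mm at front and sides, 38 at the back, with 9 mm lips above, flared 30 degrees. Fully home: pager_foot at this origin, pager x along this z.
- front_bay_clip (a joint): Spring clip in the bay's back wall: bent steel leaf, 22 mm wide, its ridge 16 to 19.5 mm above the floor and 5 mm out of the wall, sloping back above and below. 0 = sprung out; grows (m, to 0.006) as it is pushed in; 2 N at 0, 650 N/m more. The pager's weight does not pass it: from 19 to 7 mm above home it needs a push along the bay of about 4 to 14 N, then the clip snaps into the groove.
- parked_middle: Pager of the same kind, loose in the middle bay; leave it. Same axes as the pager.
- parked_rear: Pager of the same kind, loose in the rear bay; leave it.
- saucer: White saucer, 114 mm across, 14 mm high, origin at the middle of its underside; bystander.
- cup: Small white cup with a green band, 50 mm high, standing on the saucer; bystander.
- stamp: Wooden knob stamp, 26 x 36 x 54 mm; bystander.
- shot_glass: Clear shot glass, 50 mm across, 47 mm high; bystander.
Not all that is in view belongs to the job. Leave any purple or red look-alike of the pager alone.

How it is judged:
At the end, for the whole second after the job is handed in: The pager stands foot down in the front bay, its foot within 3 mm of the bay floor and 5 mm of the bay's middle either way, its length within 0.12 rad of the bay's lean, the clip sprung back into its groove (under 2.5 mm), at rest and released (x of pager_foot in the frame of front_bay between -0.005 and 0.005 m and y of pager_foot in the frame of front_bay between -0.005 and 0.005 m and z of pager_foot in the frame of front_bay between -0.004 and 0.003 m and angle between the x axis of pager and the z axis of front_bay, either way round below 0.12 rad and value of joint front_bay_clip below 0.0025 m and linear speed of pager below 0.02 m/s and contact force between the fingers and pager below 0.1 N); the robot touches nothing.
It fails at once if the pager is rammed into the bay with more than 50 N (contact force between pager and front_bay above 50 N).
It fails at once if a parked pager is shifted more than 15 mm (distance of any of parked_middle, parked_rear from where it was at the start of the episode above 0.015 m).
It fails at once if the cup, saucer, stamp or shot glass is shifted more than 30 mm (distance of any of saucer, cup, stamp, shot_glass from where it was at the start of the episode above 0.03 m).
It also fails if it takes over 42 s, if anything falls off the work surface, if the arm or the gripper's body presses on something with over 40 N, if the wrist force passes 120 N, or if a joint passes its speed limit or range.

## Working session

There is one attempt and no reset: what is moved stays moved. The work goes in short steps, Python scripts to look and compute and a tool call to move; the robot and the scene stay as the last step left them, time stands still between calls to the robot, and variables do not carry over. Pictures are saved under pics/ and viewed, at most 10 in all, crops included, and the job is handed in when it is done.

Besides the shell and the picture viewer there is one more tool, called after "Call:" by a JSON object that holds its "op" and its "data", one argument or row to a line. move_arm: Moves the arm, as the interface text tells. Scaled input: -1 to 1 covers 25 mm each way for a shift and 30 degrees each way for a turn. Its arguments: {"type":"object","properties":{"targets":{"type":"array"},"claw":{"type":"number"},"newtons":{"type":"number"}},"required":["targets"]}

```bash
mkdir -p pics; ls
python3 - <<'E'
from station import sensors,cams,manip
import cv2,numpy as np
for n in ("scene","top"):
    im=cams.snapshot(n); cv2.imwrite(f"pics/{n}0.png",im[:,:,::-1])
    m=cams.camera_model(n); print(n,{k:np.round(v,4).tolist() for k,v in m.items()})
s=sensors.sense();print(s); print(manip.grasp_offset)
E
```

```text
pics
scene {'fx': 387.2306, 'fy': 387.2306, 'cx': 320.9444, 'cy': 197.4079, 'extrinsics': [[-0.5728, -0.8196, -0.0145, 0.4704], [-0.4508, 0.3297, -0.8295, 0.2641], [0.6846, -0.4686, -0.5583, 0.815], [0.0, 0.0, 0.0, 1.0]]}
top {'fx': 491.2461, 'fy': 491.2461, 'cx': 315.3451, 'cy': 198.2677, 'extrinsics': [[-0.0028, -1.0, -0.0013, 0.172], [-0.9952, 0.003, -0.0976, 0.5127], [0.0976, 0.0011, -0.9952, 1.1959], [0.0, 0.0, 0.0, 1.0]]}
{'t': 0.1, 'q': array([-1.36650681e+00,  5.28362693e-01,  1.43376227e+00, -1.74398400e-05,
        1.18141259e+00, -1.78528963e-01]), 'qd': array([-0.00195339, -0.00410521, -0.0033291 , -0.00085842,  0.00043352,
       -0.00137249]), 'tau': array([-2.93198946e-04, -4.43305063e+01, -1.78586429e+01, -3.23645281e-04,
        3.87332286e-03, -4.60085943e-06]), 'tcp_pos': array([ 0.23333431, -0.57912023,  0.23044172]), 'tool_rot': array([ 9.81736017e-01,  1.90245755e-01, -2.05884040e-05, -9.72268658e-04]), 'force': array([-0.06273404,  0.31845301,  0.02073721]), 'ft_torque': array([ 0.05544642, -0.01168194, -0.01235373]), 'gripper_force': 0.0, 'finger_gap': 0.996909654103294}
0.0187
```

View pics/scene0.png

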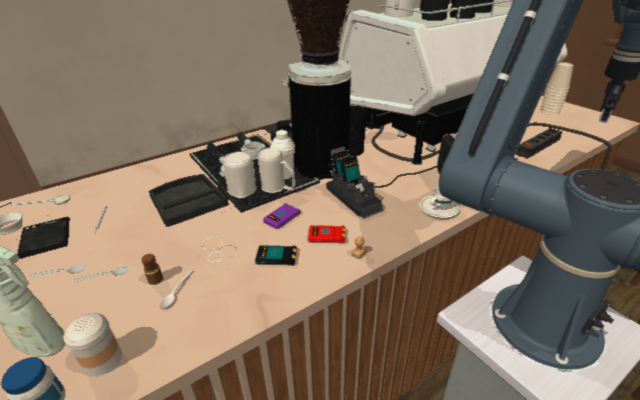

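View pics/top0.png

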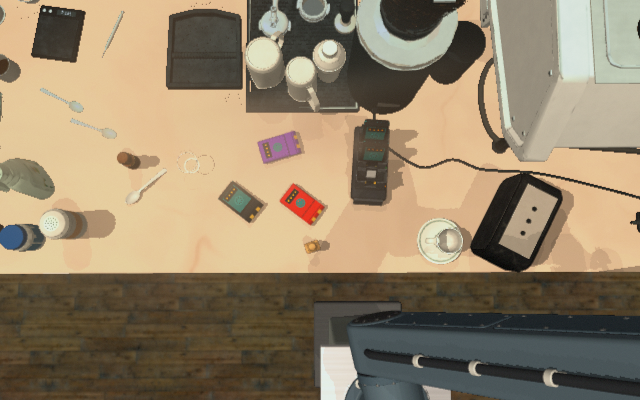

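Scene: the returned dark pager with a teal face is at top (242,202) / scene (277,255). Possible mix-ups are purple at top (280,147), red at (303,204), and the parked pagers at (375,130) and (372,150). The rack's empty front bay is near top (370,175). The description fits (242,202), so I'll check it in a close crop.

```bash
cat > h.py <<'E'
import numpy as np,cv2
from station import cams,sensors
from scipy.spatial.transform import Rotation as R
def ray(name,uv,m=None):
    m=m or cams.camera_model(name); E=np.array(m["extrinsics"])
    x=(uv[0]-m["cx"])/m["fx"]; y=(uv[1]-m["cy"])/m["fy"]
    if name=="wrist":
        r=np.hypot(x,y); k=np.sin(r)/max(r,1e-9); d=np.array([x*k,y*k,np.cos(r)])
    else: d=np.array([x,y,1.])
    d=E[:3,:3].T@d; return -E[:3,:3].T@E[:3,3], d/np.linalg.norm(d)
def plane(name,uv,z,m=None):
    o,d=ray(name,uv,m); return o+d*(z-o[2])/d[2]
def tri(rays):
    A=np.zeros((3,3));b=np.zeros(3)
    for o,d in rays:
        P=np.eye(3)-np.outer(d,d);A+=P;b+=P@o
    p=np.linalg.solve(A,b); return p,[float(np.linalg.norm((np.eye(3)-np.outer(d,d))@(p-o))) for o,d in rays]
E
python3 - <<'E'
from h import *
t=cv2.imread("pics/top0.png");s=cv2.imread("pics/scene0.png")
z=lambda im,x,y,w,h,k:cv2.resize(im[y:y+h,x:x+w],None,fx=k,fy=k,interpolation=cv2.INTER_CUBIC)
a=np.hstack([z(t,210,165,65,65,6),z(t,335,110,65,100,4)[:390]]) if 0 else None
A=z(t,210,170,60,60,5);B=z(t,340,115,60,100,5)
C=z(s,245,230,70,50,4);D=z(s,320,140,70,80,5)
W=np.zeros((600,800,3),np.uint8)
W[0:300,0:300]=A;W[0:500,300:600]=B;W[300:500,0:280]=C;W[0:400,600:800]=D[:,:200] 
cv2.imwrite("pics/crop1.png",W)
for im,n,box in((t,"top",(210,170,60,60)),(s,"scene",(245,230,65,50))):
    x,y,w,h=box; m=(im[y:y+h,x:x+w].max(2)<110).astype(np.uint8)
    hs=cv2.cvtColor(im[y:y+h,x:x+w],cv2.COLOR_BGR2HSV)
    te=cv2.inRange(hs,(75,60,40),(100,255,255)); am=cv2.inRange(hs,(8,120,110),(28,255,255))
    for nm,k in(("dark",m|te),("teal",te)):
        c=max(cv2.findContours((k>0).astype(np.uint8),0,2)[0],key=cv2.contourArea); r=cv2.minAreaRect(c)
        print(n,nm,np.array(r[0])+[x,y],r[1],r[2],(cv2.boxPoints(r)+[x,y]).round(1).tolist())
        print(plane(n,np.array(r[0])+[x,y],.018))
    yy,xx=np.nonzero(am);print("amber",len(xx),xx.mean()+x if len(xx) else 0,yy.mean()+y if len(xx) else 0)
E
```

```text
top dark [245.1653862  205.07307434] (27.188796997070312, 22.36497688293457) 37.87498474121094 [[227.6, 205.6], [241.3, 187.9], [262.8, 204.6], [249.0, 222.2]]
[0.49738476 0.34582623 0.018     ]
top teal [239.20000076 203.09999847] (2.2135939598083496, 6.640782833099365) 71.56504821777344 [[235.7, 203.1], [242.0, 201.0], [242.7, 203.1], [236.4, 205.2]]
[0.50237565 0.36078884 0.018     ]
amber 60 246.46666666666667 205.86666666666667
scene dark [275.5 255.5] (19.0, 41.0) 90.0 [[255.0, 246.0], [296.0, 246.0], [296.0, 265.0], [255.0, 265.0]]
[0.49647052 0.36598707 0.018     ]
scene teal [271.5 252. ] (12.0, 25.0) 90.0 [[259.0, 246.0], [284.0, 246.0], [284.0, 258.0], [259.0, 258.0]]
[0.51386845 0.36781749 0.018     ]
amber 29 288.1379310344828 252.31034482758622
```

View pics/crop1.png

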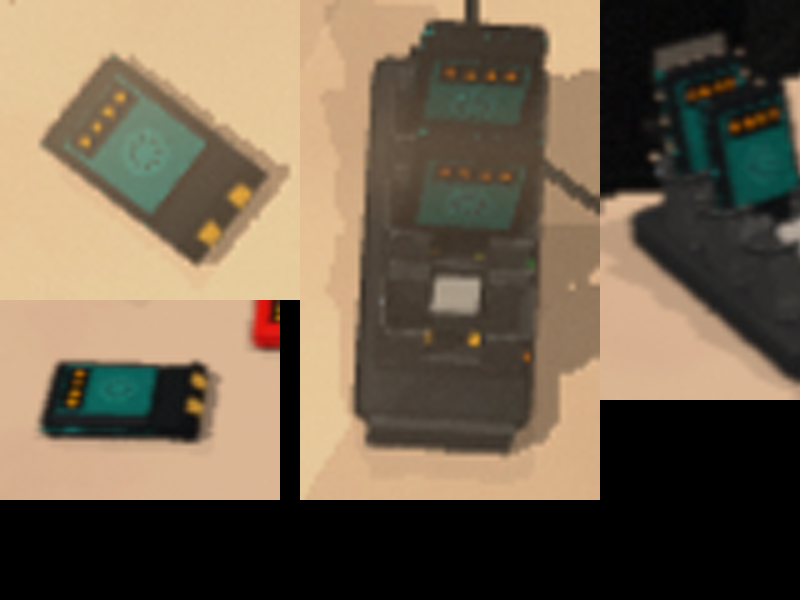

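Crop: the pager's lamp end (head) is at top (225,190) and its brass foot at (256,214). It is the dark teal one, so the choice stands. The steel leaf of the empty bay is at top (371,174).

Run:
```python
from h import *
c=[(232.4,181),(218.4,198.4),(249.4,223),(263.6,206)]
P=np.array([plane("top",u,.018) for u in c]);print(P.round(3));print("center",P.mean(0))
d=(P[0]+P[1]-P[2]-P[3])/2;print("len",np.linalg.norm(d),"yaw",np.degrees(np.arctan2(d[1],d[0])),"w",np.linalg.norm(P[0]-P[1]))
# teal two-view: scene pixels of same corners (head-left, foot) by crop1 /4
sc={"lamps":(245+75/4,230+90/4),"strips":(245+198/4,230+93/4)}
tp={"lamps":(210+104/5,170+119/5),"strips":(210+225/5,170+214/5)}
for k in sc: print(k,tri([ray("scene",sc[k]),ray("top",tp[k])]))
# rack: middle lamps, clip
for k,a,b in(("midlamps",(320+600/5*0+(755-600)/5,140+122/5),(340+(475-300)/5,115+173/5)),("rearlamps",(320+110/5,140+90/5),(340+182/5,115+75/5)),("clip",None,(340+157/5,115+295/5))):
    if a: print(k,tri([ray("scene",a),ray("top",b)]))
    else: print(k,plane("top",b,.055))
b=[(340+58/5,115+418/5),(340+230/5,115+432/5)]
print("front base",[plane("top",u,.03).round(3) for u in b])
```

```text
[[0.558 0.379 0.018]
 [0.514 0.413 0.018]
 [0.453 0.335 0.018]
 [0.495 0.3   0.018]]
center [0.50498661 0.3565148  0.018     ]
len 0.10030154186005673 yaw 51.484156373688364 w 0.05568833704244973
lamps (array([0.52641312, 0.38305625, 0.01510514]), [0.0005212240976767194, 0.0005212240976768161])
strips (array([0.47815127, 0.32140107, 0.01534234]), [1.479140085701601e-05, 1.4791400856902291e-05])
midlamps (array([0.61753419, 0.03101067, 0.11427009]), [0.00043261756678652716, 0.00043261756678662056])
rearlamps (array([0.66446269, 0.0277785 , 0.1146087 ]), [0.00046024402582250235, 0.00046024402582236574])
clip [0.56931273 0.03373491 0.055     ]
front base [array([0.512, 0.081, 0.03 ]), array([ 0.504, -0.004,  0.03 ])]
```

Call:
{"op": "move_arm", "data": {
  "targets": [
    {"dx": 0.5,"dy": 1},
    {"dx": 0.5,"dy": 1},
    {"dx": 0.5,"dy": 1},
    {"dx": 0.5,"dy": 1},
    {"dx": 0.5,"dy": 1},
    {"dx": 0.5,"dy": 1},
    {"dx": 0.5,"dy": 1},
    {"dx": 0.5,"dy": 1},
    {"dx": 0.5,"dy": 1},
    {"dx": 0.5,"dy": 1}
  ],
  "claw": 100
}}

```text
schema error: expected keys dx, dy, dz, rx, ry, rz
```

Call:
{"op": "move_arm", "data": {
  "targets": [
    {"dx": 0.5,"dy": 1},
    {"dx": 0.5,"dy": 1},
    {"dx": 0.5,"dy": 1},
    {"dx": 0.5,"dy": 1},
    {"dx": 0.5,"dy": 1},
    {"dx": 0.5,"dy": 1},
    {"dx": 0.5,"dy": 1},
    {"dx": 0.5,"dy": 1},
    {"dx": 0.5,"dy": 1},
    {"dx": 0.5,"dy": 1}
  ]
}}

```text
schema error: expected keys dx, dy, dz, rx, ry, rz
```

Run:
```python
from h import *
s=sensors.sense();print(s['t'],s['q'],s['tcp_pos'],R.from_quat(s['tool_rot']).as_matrix().round(3))
m=cams.camera_model("wrist");im=cams.snapshot("wrist");cv2.imwrite("pics/w1.png",im[:,:,::-1])
import pickle;pickle.dump((m,s),open("w1.pkl","wb"));print(m)
```

```text
0.1 [-1.36650681e+00  5.28362693e-01  1.43376227e+00 -1.74398400e-05
  1.18141259e+00 -1.78528963e-01] [ 0.23333431 -0.57912023  0.23044172] [[ 0.928  0.374 -0.   ]
 [ 0.374 -0.928  0.002]
 [ 0.    -0.002 -1.   ]]
{'fx': 309.70691628693146, 'fy': 309.70691628693146, 'cx': 324.6236562441273, 'cy': 194.94801400465684, 'extrinsics': array([[ 0.37328245, -0.92771472, -0.00237064, -0.62469935],
       [-0.89198641, -0.35960654,  0.27394046, -0.03578087],
       [-0.25499109, -0.10014259, -0.96174373,  0.37915222],
       [ 0.        ,  0.        ,  0.        ,  1.        ]])}
```

View pics/w1.png

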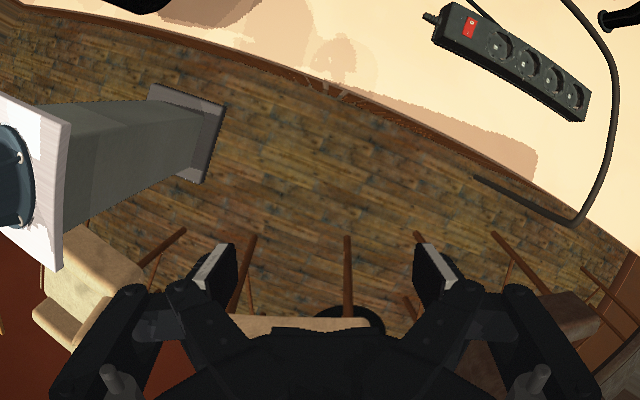

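The wrist picture still shows the start pose: the rows need all six keys, so nothing moved.

Call:
{"op": "move_arm", "data": {
  "targets": [
    {"dx": 0.5,"dy": 1,"dz": 0,"rx": 0,"ry": 0,"rz": 0},
    {"dx": 0.5,"dy": 1,"dz": 0,"rx": 0,"ry": 0,"rz": 0},
    {"dx": 0.5,"dy": 1,"dz": 0,"rx": 0,"ry": 0,"rz": 0},
    {"dx": 0.5,"dy": 1,"dz": 0,"rx": 0,"ry": 0,"rz": 0},
    {"dx": 0.5,"dy": 1,"dz": 0,"rx": 0,"ry": 0,"rz": 0},
    {"dx": 0.5,"dy": 1,"dz": 0,"rx": 0,"ry": 0,"rz": 0},
    {"dx": 0.5,"dy": 1,"dz": 0,"rx": 0,"ry": 0,"rz": 0},
    {"dx": 0.5,"dy": 1,"dz": 0,"rx": 0,"ry": 0,"rz": 0},
    {"dx": 0.5,"dy": 1,"dz": 0,"rx": 0,"ry": 0,"rz": 0},
    {"dx": 0.5,"dy": 1,"dz": 0,"rx": 0,"ry": 0,"rz": 0}
  ],
  "claw": 100
}}

```text
t: 1.4
tcp_pos: [0.3587, -0.3287, 0.2311]
tool_rot: [0.982, 0.19, -0.0, -0.0]
force: [0.0, 0.3, -0.5]
finger_gap: 1.0
gripper_force: 0.0
```

Call:
{"op": "move_arm", "data": {
  "targets": [
    {"dx": 0.5,"dy": 1,"dz": 0,"rx": 0,"ry": 0,"rz": 0},
    {"dx": 0.5,"dy": 1,"dz": 0,"rx": 0,"ry": 0,"rz": 0},
    {"dx": 0.5,"dy": 1,"dz": 0,"rx": 0,"ry": 0,"rz": 0},
    {"dx": 0.5,"dy": 1,"dz": 0,"rx": 0,"ry": 0,"rz": 0},
    {"dx": 0.5,"dy": 1,"dz": 0,"rx": 0,"ry": 0,"rz": 0},
    {"dx": 0.5,"dy": 1,"dz": 0,"rx": 0,"ry": 0,"rz": 0},
    {"dx": 0.5,"dy": 1,"dz": 0,"rx": 0,"ry": 0,"rz": 0},
    {"dx": 0.5,"dy": 1,"dz": 0,"rx": 0,"ry": 0,"rz": 0},
    {"dx": 0,"dy": 1,"dz": 0,"rx": 0,"ry": 0,"rz": 0},
    {"dx": 0,"dy": 0,"dz": 0,"rx": 0,"ry": 0,"rz": 0}
  ]
}}

```text
t: 2.65
tcp_pos: [0.4579, -0.1032, 0.2311]
tool_rot: [0.981, 0.192, -0.001, -0.0]
force: [0.6, -0.3, 0.4]
finger_gap: 1.004
gripper_force: 0.0
```

```bash
cat > snap.py <<'E'
from h import *
import pickle,sys
n=sys.argv[1]
s=sensors.sense();m=cams.camera_model("wrist");im=cams.snapshot("wrist");cv2.imwrite(f"pics/{n}.png",im[:,:,::-1])
pickle.dump((m,s),open(n+".pkl","wb"));print(s['t'],s['q'].round(4).tolist(),s['tcp_pos'].round(4),s['force'].round(1))
E
python3 snap.py w2
```

```text
2.65 [-0.4604, 0.3201, 1.81, -0.0, 1.0128, 0.7249] [ 0.4579 -0.1032  0.2311] [ 0.6 -0.3  0.4]
```

Call:
{"op": "move_arm", "data": {
  "targets": [
    {"dx": 0,"dy": 1,"dz": 0,"rx": 0,"ry": 0,"rz": 0},
    {"dx": 0,"dy": 1,"dz": 0,"rx": 0,"ry": 0,"rz": 0},
    {"dx": 0,"dy": 1,"dz": 0,"rx": 0,"ry": 0,"rz": 0},
    {"dx": 0,"dy": 1,"dz": 0,"rx": 0,"ry": 0,"rz": 0},
    {"dx": 0,"dy": 1,"dz": 0,"rx": 0,"ry": 0,"rz": 0},
    {"dx": 0,"dy": 1,"dz": 0,"rx": 0,"ry": 0,"rz": 0},
    {"dx": 0,"dy": 1,"dz": 0,"rx": 0,"ry": 0,"rz": 0},
    {"dx": 0,"dy": 1,"dz": 0,"rx": 0,"ry": 0,"rz": 0},
    {"dx": 0,"dy": 0,"dz": 0,"rx": 0,"ry": 0,"rz": 0},
    {"dx": 0,"dy": 0,"dz": 0,"rx": 0,"ry": 0,"rz": 0}
  ]
}}

```text
t: 3.95
tcp_pos: [0.4588, 0.0943, 0.2313]
tool_rot: [0.982, 0.19, 0.0, 0.0]
force: [-0.2, -0.5, 0.9]
finger_gap: 1.003
gripper_force: 0.0
```

```bash
python3 snap.py w3
python3 - <<'E'
import cv2,numpy as np
a=cv2.imread("pics/w2.png");b=cv2.imread("pics/w3.png")
cv2.imwrite("pics/w23.png",np.vstack([cv2.resize(a,(480,300)),cv2.resize(b,(480,300))]))
E
```

```text
3.95 [-0.0362, 0.3179, 1.8129, -0.0007, 1.0105, 1.1527] [0.4588 0.0943 0.2313] [-0.2 -0.5  0.9]
```

View pics/w23.png

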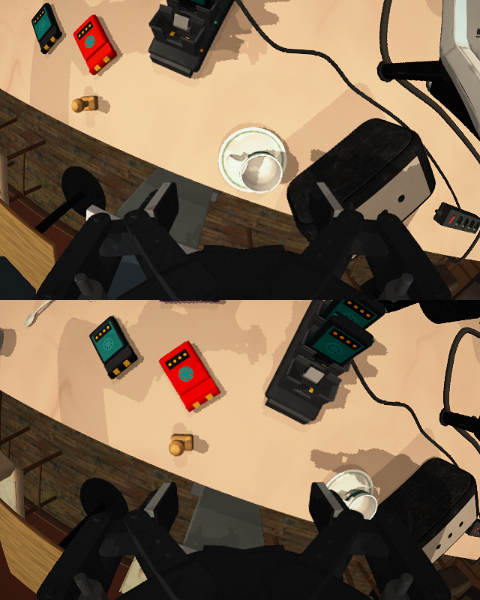

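Two wrist views: the rack is at w2 (255,45) and w3 (415,100), and the pager at w2 (60,35) and w3 (148,62). I'll crop the rack in both for two-view points.

Run:
```python
import cv2,numpy as np
a=cv2.imread("pics/w2.png");b=cv2.imread("pics/w3.png")
A=cv2.resize(a[0:110,190:270],None,fx=5,fy=5,interpolation=2)   # 400x550
B=cv2.resize(b[60:170,345:445],None,fx=4,fy=4,interpolation=2)  # 400x440
W=np.zeros((560,800,3),np.uint8);W[:550,:400]=A;W[:440,400:]=B
W=np.clip((W/255.)**.5*255,0,255).astype(np.uint8)
cv2.imwrite("pics/rk.png",W)
```

```text
(no output)
```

View pics/rk.png

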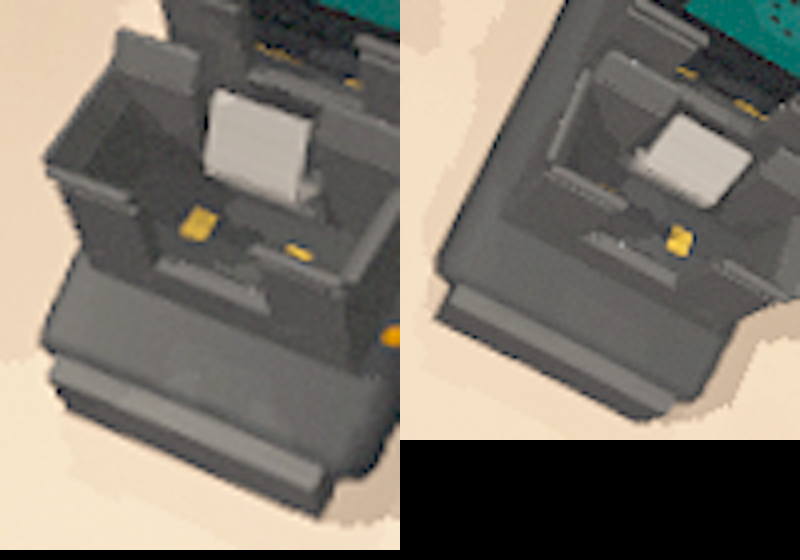

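```bash
cat > rk.py <<'E'
from h import *
import pickle
m2,_=pickle.load(open("w2.pkl","rb"));m3,_=pickle.load(open("w3.pkl","rb"))
pts={"leafTL":((215,92),(686,113)),"leafTR":((312,118),(752,158)),"leafBL":((205,168),(645,160)),"leafBR":((298,200),(712,207)),
"FLlipL":((45,160),(550,172)),"FLlipR":((135,210),(625,207)),"FRlipL":((250,250),(722,265)),"baseL":((50,365),(450,290)),"baseR":((322,488),(672,410)),"BLlip":((118,30),(610,53)),"win L":((160,265),(588,235)),"winR":((265,305),(675,282))}
for k,(a,b) in pts.items():
    p,e=tri([ray("wrist",(190+a[0]/5,a[1]/5),m2),ray("wrist",(345+(b[0]-400)/4,60+b[1]/4),m3)]);print(k,p.round(4),round(e[0]*1e3,1))
E
python3 rk.py
```

```text
leafTL [0.5782 0.0434 0.0698] 0.8
leafTR [0.5774 0.0222 0.0677] 0.8
leafBL [0.5646 0.0448 0.0542] 1.0
leafBR [0.5626 0.0227 0.0532] 0.4
FLlipL [0.5518 0.0702 0.0764] 1.6
FLlipR [0.5497 0.0489 0.0717] 0.7
FRlipL [0.5476 0.021  0.0753] 0.2
baseL [0.5125 0.075  0.025 ] 0.2
baseR [0.5062 0.0009 0.0255] 0.3
BLlip [0.5839 0.0676 0.074 ] 0.1
win L [0.5415 0.0492 0.0459] 0.2
winR [0.5398 0.0224 0.0477] 0.0
```

Call:
{"op": "move_arm", "data": {
  "targets": [
    {"dx": 0.2,"dy": 1,"dz": 0,"rx": 0,"ry": 0,"rz": 0.1},
    {"dx": 0.2,"dy": 1,"dz": 0,"rx": 0,"ry": 0,"rz": 0.1},
    {"dx": 0.2,"dy": 1,"dz": 0,"rx": 0,"ry": 0,"rz": 0.1},
    {"dx": 0.2,"dy": 1,"dz": -0.2,"rx": 0,"ry": 0,"rz": 0.1},
    {"dx": 0.2,"dy": 1,"dz": -0.2,"rx": 0,"ry": 0,"rz": 0.1},
    {"dx": 0.2,"dy": 1,"dz": -0.2,"rx": 0,"ry": 0,"rz": 0.1},
    {"dx": 0.2,"dy": 1,"dz": -0.2,"rx": 0,"ry": 0,"rz": 0.1},
    {"dx": 0.2,"dy": 1,"dz": -0.2,"rx": 0,"ry": 0,"rz": 0.1},
    {"dx": 0.2,"dy": 1,"dz": -0.2,"rx": 0,"ry": 0,"rz": 0.1},
    {"dx": 0.2,"dy": 1,"dz": -0.2,"rx": 0,"ry": 0,"rz": 0.085}
  ]
}}

```text
t: 5.25
tcp_pos: [0.5094, 0.3448, 0.1959]
tool_rot: [0.901, 0.434, -0.0, 0.0]
force: [0.7, 0.4, -0.1]
finger_gap: 1.003
gripper_force: 0.0
```

```bash
python3 snap.py w4
python3 - <<'E'
from h import *
import pickle
im=cv2.imread("pics/w4.png");m,s=pickle.load(open("w4.pkl","rb"))
print(R.from_quat(s['tool_rot']).as_matrix().round(3))
W=np.clip((cv2.resize(im,(800,500),interpolation=2)/255.)**.6*255,0,255).astype(np.uint8)
cv2.imwrite("pics/w4b.png",W)
for u in [(190,158),(205,165)]: print("glass",plane("top",u,.0))
E
```

```text
5.25 [0.4138, 0.5547, 1.4937, -0.0004, 1.0934, 1.0863] [0.5094 0.3448 0.1959] [ 0.7  0.4 -0.1]
[[ 0.623  0.782 -0.   ]
 [ 0.782 -0.623 -0.   ]
 [-0.     0.    -1.   ]]
glass [0.62018762 0.49094888 0.        ]
glass [0.60195179 0.45221067 0.        ]
```

View pics/w4b.png

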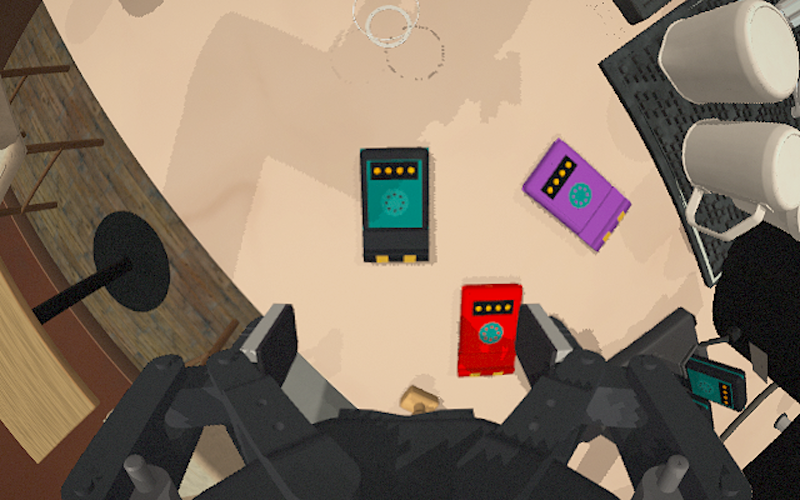

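Run:
```python
from h import *
import pickle
im=cv2.imread("pics/w4.png");m,s=pickle.load(open("w4.pkl","rb"))
g=(im[105:225,270:360].max(2)<70).astype(np.uint8); hs=cv2.cvtColor(im[105:225,270:360],cv2.COLOR_BGR2HSV)
g=g|(hs[:,:,1]>130).astype(np.uint8)
c=max(cv2.findContours(g,0,2)[0],key=cv2.contourArea);r=cv2.minAreaRect(c);print(r,cv2.boxPoints(r)+[270,105])
C=np.array([(360,149),(429,149),(427,262),(362,262)])*.8
P=np.array([plane("wrist",u,.018,m) for u in C]);print(P.round(4),P.mean(0).round(4))
d=(P[0]+P[1]-P[2]-P[3])/2;w=(P[0]+P[3]-P[1]-P[2])/2
print(np.linalg.norm(d),np.degrees(np.arctan2(d[1],d[0])),np.linalg.norm(w),np.degrees(np.arctan2(w[1],w[0]))-90)
ctr=P.mean(0); Rt=R.from_quat(s['tool_rot']).as_matrix()
u=Rt[:,0]; tgt=ctr+.022*u; print("grasp tgt",tgt,"delta",(tgt-s['tcp_pos'])*40)
```

```text
((45.0, 59.0), (92.0, 54.0), 90.0) [[288. 118.]
 [342. 118.]
 [342. 210.]
 [288. 210.]]
[[0.5168 0.4137 0.018 ]
 [0.5611 0.3781 0.018 ]
 [0.4999 0.3022 0.018 ]
 [0.4553 0.3376 0.018 ]] [0.5083 0.3579 0.018 ]
0.09764963866106768 51.111688785153085 0.05685945172796267 51.355244927058806
grasp tgt [0.52199152 0.37509255 0.01799237] delta [ 0.50276207  1.2108664  -7.11770992]
```

Call:
{"op": "move_arm", "data": {
  "targets": [
    {"dx": 0.25,"dy": 0.6,"dz": -1,"rx": 0,"ry": 0,"rz": 0},
    {"dx": 0.24,"dy": 0.58,"dz": -1,"rx": 0,"ry": 0,"rz": 0},
    {"dx": 0,"dy": 0,"dz": -1,"rx": 0,"ry": 0,"rz": 0},
    {"dx": 0,"dy": 0,"dz": -1,"rx": 0,"ry": 0,"rz": 0},
    {"dx": 0,"dy": 0,"dz": -1,"rx": 0,"ry": 0,"rz": 0},
    {"dx": 0,"dy": 0,"dz": -1,"rx": 0,"ry": 0,"rz": 0},
    {"dx": 0,"dy": 0,"dz": -0.9,"rx": 0,"ry": 0,"rz": 0},
    {"dx": 0,"dy": 0,"dz": -0.6,"rx": 0,"ry": 0,"rz": 0},
    {"dx": 0,"dy": 0,"dz": -0.26,"rx": 0,"ry": 0,"rz": 0},
    {"dx": 0,"dy": 0,"dz": 0,"rx": 0,"ry": 0,"rz": 0}
  ]
}}

```text
t: 6.55
tcp_pos: [0.521, 0.3745, 0.0023]
tool_rot: [0.901, 0.434, -0.0, 0.0]
force: [0.7, -0.5, 0.2]
finger_gap: 1.001
gripper_force: 0.0
```

Call:
{"op": "move_arm", "data": {
  "targets": [
    {"dx": 0,"dy": 0,"dz": 0,"rx": 0,"ry": 0,"rz": 0},
    {"dx": 0,"dy": 0,"dz": 0,"rx": 0,"ry": 0,"rz": 0},
    {"dx": 0,"dy": 0,"dz": 0,"rx": 0,"ry": 0,"rz": 0},
    {"dx": 0,"dy": 0,"dz": 0,"rx": 0,"ry": 0,"rz": 0},
    {"dx": 0,"dy": 0,"dz": 0,"rx": 0,"ry": 0,"rz": 0},
    {"dx": 0,"dy": 0,"dz": 0,"rx": 0,"ry": 0,"rz": 0},
    {"dx": 0,"dy": 0,"dz": 0,"rx": 0,"ry": 0,"rz": 0},
    {"dx": 0,"dy": 0,"dz": 0,"rx": 0,"ry": 0,"rz": 0},
    {"dx": 0,"dy": 0,"dz": 0,"rx": 0,"ry": 0,"rz": 0},
    {"dx": 0,"dy": 0,"dz": 0,"rx": 0,"ry": 0,"rz": 0}
  ],
  "claw": 0,
  "newtons": 70
}}

```text
t: 7.8
tcp_pos: [0.5217, 0.3754, 0.0038]
tool_rot: [0.901, 0.434, 0.001, -0.0]
force: [0.0, -0.3, 6.6]
finger_gap: 0.656
gripper_force: 75.9
```

```bash
python3 snap.py w5
python3 - <<'E'
from h import *
im=cv2.imread("pics/w5.png")
W=np.clip((cv2.resize(im,(800,500),interpolation=2)/255.)**.6*255,0,255).astype(np.uint8)
cv2.imwrite("pics/w5b.png",W)
# planar arm fit: r = r0 + a sin q2 + b sin(q2+q3) + c sin(sum); from 4 poses c is confounded (tool down): print a,b
import numpy as np
E
```

```text
7.8 [0.4501, 0.8515, 1.5225, 0.0001, 0.7648, 1.1221] [0.5217 0.3754 0.0038] [ 0.  -0.3  6.6]
```

View pics/w5b.png

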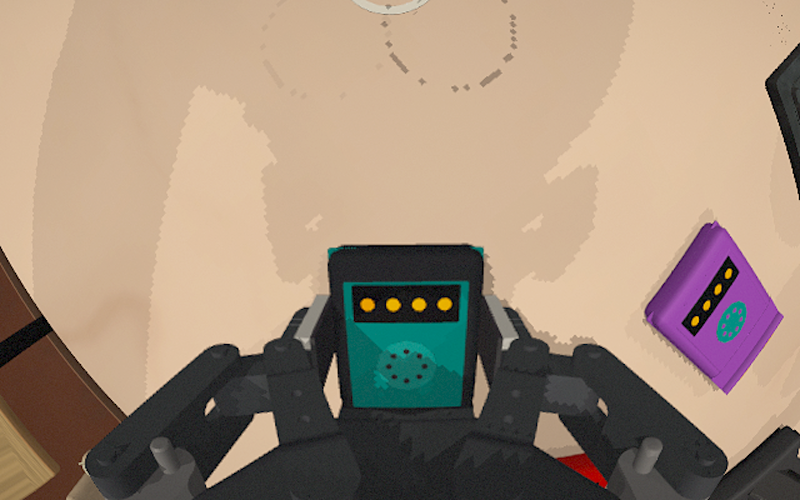

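The crop shows the pager held between both pads by its long edges, with its head edge at view row 247. The grip is 76 N and the opening matches 58 mm. I'll measure where along the pager it is held and check the arm geometry for the final posture.

Run:
```python
from h import *
import pickle
from scipy.optimize import least_squares
m,s=pickle.load(open("w5.pkl","rb"));Rt=R.from_quat(s['tool_rot']).as_matrix()
for u in [(333,247),(405,245),(480,247)]:
    p=plane("wrist",np.array(u)*.8,.018,m); print((Rt.T@(p-s['tcp_pos'])).round(4))
D=[([.52836,1.43376],.6243,.2304)]
for n in("w2","w3","w4","w5"):
    _,t=pickle.load(open(n+".pkl","rb"));D.append((t['q'][1:3],np.hypot(*t['tcp_pos'][:2]),t['tcp_pos'][2]))
def f(x):
    a,b,h,r0,o=x;return np.ravel([(r0+a*np.sin(q[0])+b*np.sin(q[0]+q[1]+o)-r,h+a*np.cos(q[0])+b*np.cos(q[0]+q[1]+o)-z) for q,r,z in D])
S=least_squares(f,[.45,.4,.1,0,0]);print(S.x.round(4),np.abs(S.fun).max())
```

```text
[ 0.031  -0.0249 -0.0142]
[ 0.0317  0.0003 -0.0141]
[ 0.031   0.0266 -0.0141]
[ 0.5793  0.4045 -0.0235  0.0113  0.2617] 0.0007718248595791621
```

Call:
{"op": "move_arm", "data": {
  "targets": [
    {"dx": 0,"dy": 0,"dz": 1,"rx": 0,"ry": 0,"rz": 0},
    {"dx": 0,"dy": 0,"dz": 1,"rx": 0,"ry": 0,"rz": 0},
    {"dx": 0,"dy": -0.8,"dz": 0.6,"rx": 0,"ry": 0,"rz": -0.234},
    {"dx": 0,"dy": -0.8,"dz": 0.6,"rx": 0,"ry": 0,"rz": -0.234},
    {"dx": 0,"dy": -0.8,"dz": 0.6,"rx": 0,"ry": 0,"rz": -0.234},
    {"dx": 0,"dy": -0.8,"dz": 0.6,"rx": 0,"ry": 0,"rz": -0.234},
    {"dx": 0,"dy": -0.8,"dz": 0.6,"rx": 0,"ry": 0,"rz": -0.234},
    {"dx": 0,"dy": -0.8,"dz": 0.6,"rx": 0,"ry": 0,"rz": -0.234},
    {"dx": 0,"dy": -0.8,"dz": 0.6,"rx": 0,"ry": 0,"rz": -0.234},
    {"dx": 0,"dy": -0.8,"dz": 0.6,"rx": 0,"ry": 0,"rz": -0.234}
  ]
}}

```text
t: 9.1
tcp_pos: [0.5203, 0.2141, 0.1726]
tool_rot: [0.999, -0.043, -0.0, 0.0]
force: [-0.3, -0.7, -0.6]
finger_gap: 0.656
gripper_force: 75.2
```

Run:
```python
from h import *
import pickle
m,s=pickle.load(open("w5.pkl","rb"));E=m["extrinsics"];C=-E[:3,:3].T@E[:3,3]
print(R.from_quat(s['tool_rot']).inv().apply(C-s['tcp_pos']));t=sensors.sense();print(t['q'],t['tcp_pos'])
```

```text
[ 0.06877934  0.00061396 -0.14250821]
[ 1.91818314e-01  5.20549375e-01  1.64899533e+00 -3.71112379e-05
  9.72631183e-01  1.84815290e+00] [0.52025032 0.21410036 0.17260013]
```

Call:
{"op": "move_arm", "data": {
  "targets": [
    {"dx": -0.13,"dy": 0.97,"dz": -0.6,"rx": 0,"ry": 0,"rz": 0.14},
    {"dx": -0.13,"dy": 0.97,"dz": -0.6,"rx": 0,"ry": 0,"rz": 0.14},
    {"dx": -0.13,"dy": 0.97,"dz": -0.6,"rx": 0,"ry": 0,"rz": 0.14},
    {"dx": -0.13,"dy": 0.97,"dz": -0.6,"rx": 0,"ry": 0,"rz": 0.14},
    {"dx": -0.13,"dy": 0.97,"dz": -0.6,"rx": 0,"ry": 0,"rz": 0.14},
    {"dx": -0.13,"dy": 0.97,"dz": -0.6,"rx": 0,"ry": 0,"rz": 0.14},
    {"dx": 0,"dy": 0,"dz": -1,"rx": 0,"ry": 0,"rz": 0},
    {"dx": 0,"dy": 0,"dz": -1,"rx": 0,"ry": 0,"rz": 0},
    {"dx": 0,"dy": 0,"dz": -0.8,"rx": 0,"ry": 0,"rz": 0},
    {"dx": 0,"dy": 0,"dz": -0.3,"rx": 0,"ry": 0,"rz": 0}
  ]
}}

```text
t: 10.35
tcp_pos: [0.5003, 0.3598, 0.0036]
tool_rot: [0.984, 0.178, -0.001, 0.0]
force: [-9.6, -4.1, 47.3]
finger_gap: 0.654
gripper_force: 81.1
```

Call:
{"op": "move_arm", "data": {
  "targets": [
    {"dx": 0,"dy": 0,"dz": 0.05,"rx": 0,"ry": 0,"rz": 0},
    {"dx": 0,"dy": 0,"dz": 0,"rx": 0,"ry": 0,"rz": 0},
    {"dx": 0,"dy": 0,"dz": 0,"rx": 0,"ry": 0,"rz": 0},
    {"dx": 0,"dy": 0,"dz": 0.5,"rx": 0,"ry": 0,"rz": 0},
    {"dx": -0.1,"dy": -0.04,"dz": 0.6,"rx": -0.093,"ry": 0.25,"rz": 0},
    {"dx": -0.1,"dy": -0.04,"dz": 0.2,"rx": -0.093,"ry": 0.25,"rz": 0},
    {"dx": 0,"dy": 0,"dz": 0,"rx": -0.093,"ry": 0.25,"rz": 0},
    {"dx": 0,"dy": 0,"dz": 0,"rx": -0.093,"ry": 0.25,"rz": 0},
    {"dx": 0,"dy": 0,"dz": 0,"rx": -0.093,"ry": 0.25,"rz": 0},
    {"dx": 0,"dy": 0,"dz": 0,"rx": -0.093,"ry": 0.25,"rz": 0}
  ],
  "claw": 100
}}

```text
t: 11.6
tcp_pos: [0.4971, 0.3586, 0.0401]
tool_rot: [0.899, 0.163, -0.401, 0.072]
force: [0.1, -0.6, 0.1]
finger_gap: 1.0
gripper_force: 0.0
```

```bash
python3 snap.py w6
python3 - <<'E'
from h import *
import pickle
m,s=pickle.load(open("w6.pkl","rb"));print(R.from_quat(s['tool_rot']).as_matrix().round(3))
im=cv2.imread("pics/w6.png")
t=cams.snapshot("top")[:,:,::-1]
W=np.zeros((600,800,3),np.uint8);W[:400,:640]=im
W[400:600,:500]=cv2.resize(t[150:230,150:350],None,fx=2.5,fy=2.5,interpolation=2)
cv2.imwrite("pics/w6b.png",np.clip((W/255.)**.6*255,0,255).astype(np.uint8))
E
```

```text
11.6 [0.4195, 1.1283, 0.9422, 0.0502, 1.9094, 1.6276] [0.4971 0.3586 0.0401] [ 0.1 -0.6  0.1]
[[ 0.625  0.35  -0.698]
 [ 0.235 -0.937 -0.259]
 [-0.744 -0.002 -0.668]]
```

View pics/w6b.png

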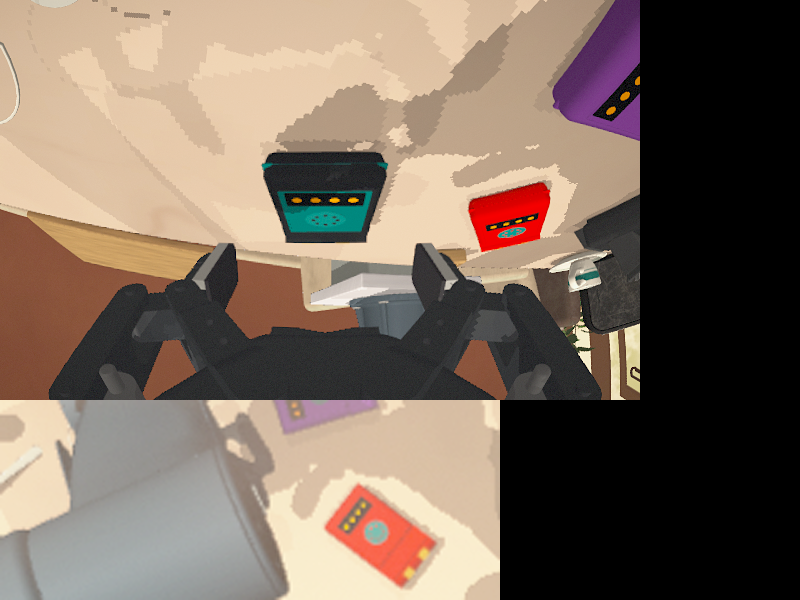

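The tilted view shows the pager centred between the open fingers, head edge near (325,160), with nothing in the way. I'll lower and grip.

Call:
{"op": "move_arm", "data": {
  "targets": [
    {"dx": 0,"dy": 0,"dz": -0.4,"rx": 0,"ry": 0,"rz": 0},
    {"dx": 0,"dy": 0,"dz": -0.4,"rx": 0,"ry": 0,"rz": 0},
    {"dx": 0,"dy": 0,"dz": -0.3,"rx": 0,"ry": 0,"rz": 0},
    {"dx": 0,"dy": 0,"dz": -0.16,"rx": 0,"ry": 0,"rz": 0},
    {"dx": 0,"dy": 0,"dz": 0,"rx": 0,"ry": 0,"rz": 0},
    {"dx": 0,"dy": 0,"dz": 0,"rx": 0,"ry": 0,"rz": 0},
    {"dx": 0,"dy": 0,"dz": 0,"rx": 0,"ry": 0,"rz": 0},
    {"dx": 0,"dy": 0,"dz": 0,"rx": 0,"ry": 0,"rz": 0},
    {"dx": 0,"dy": 0,"dz": 0,"rx": 0,"ry": 0,"rz": 0},
    {"dx": 0,"dy": 0,"dz": 0,"rx": 0,"ry": 0,"rz": 0}
  ],
  "claw": 100
}}

```text
t: 12.95
tcp_pos: [0.4962, 0.3583, 0.0071]
tool_rot: [0.899, 0.163, -0.4, 0.072]
force: [1.5, -0.2, 0.4]
finger_gap: 0.999
gripper_force: 0.0
```

Call:
{"op": "move_arm", "data": {
  "targets": [
    {"dx": 0,"dy": 0,"dz": 0,"rx": 0,"ry": 0,"rz": 0},
    {"dx": 0,"dy": 0,"dz": 0,"rx": 0,"ry": 0,"rz": 0},
    {"dx": 0,"dy": 0,"dz": 0,"rx": 0,"ry": 0,"rz": 0},
    {"dx": 0,"dy": 0,"dz": 0,"rx": 0,"ry": 0,"rz": 0},
    {"dx": 0,"dy": 0,"dz": 0,"rx": 0,"ry": 0,"rz": 0},
    {"dx": 0,"dy": 0,"dz": 0,"rx": 0,"ry": 0,"rz": 0},
    {"dx": 0,"dy": 0,"dz": 0,"rx": 0,"ry": 0,"rz": 0},
    {"dx": 0,"dy": 0,"dz": 0,"rx": 0,"ry": 0,"rz": 0},
    {"dx": 0,"dy": 0,"dz": 0,"rx": 0,"ry": 0,"rz": 0},
    {"dx": 0,"dy": 0,"dz": 0,"rx": 0,"ry": 0,"rz": 0}
  ],
  "claw": 0,
  "newtons": 80
}}

```text
t: 14.2
tcp_pos: [0.4965, 0.3584, 0.0075]
tool_rot: [0.899, 0.163, -0.4, 0.072]
force: [3.1, 1.2, 5.2]
finger_gap: 0.656
gripper_force: 85.2
```

```bash
python3 snap.py w7
python3 - <<'E'
from h import *
import pickle
m,s=pickle.load(open("w7.pkl","rb"));Rt=R.from_quat(s['tool_rot']).as_matrix();print(Rt.round(3),s['finger_gap'],s['gripper_force'])
im=cv2.imread("pics/w7.png")
hs=cv2.cvtColor(im,cv2.COLOR_BGR2HSV)
am=cv2.inRange(hs,(8,130,130),(28,255,255));am[:,:180]=0;am[:,460:]=0
n,l,st,c=cv2.connectedComponentsWithStats(am)
px=np.array([Rt[0,1],Rt[1,1],0]);px/=np.linalg.norm(px);px=np.array([-px[1],px[0],0])
for i in range(1,n):
    if st[i,4]>15:
        p=plane("wrist",c[i],.018,m);print(st[i,4],c[i],p,"along px from tcp",(p-s['tcp_pos'])@px, "lat",(p-s['tcp_pos'])@Rt[:,1])
te=cv2.inRange(hs,(80,80,30),(100,255,255));ys,xs=np.nonzero(te[:,200:440]);print("teal",xs.min()+200,xs.max()+200,ys.min(),ys.max())
E
```

```text
14.2 [0.4196, 1.1686, 0.9387, 0.0495, 1.8702, 1.6258] [0.4965 0.3584 0.0075] [3.1 1.2 5.2]
[[ 0.627  0.35  -0.696]
 [ 0.235 -0.937 -0.259]
 [-0.743 -0.002 -0.67 ]] 0.656233588858846 85.19315536832437
23 [294.08695652 264.08695652] [0.50287441 0.37485101 0.018     ] along px from tcp 0.011675120774560375 lat -0.013200083017487197
28 [314.17857143 264.03571429] [0.50668971 0.36629837 0.018     ] along px from tcp 0.012256573259706803 lat -0.0038531124046292027
27 [334.62962963 264.11111111] [0.50992259 0.35745173 0.018     ] along px from tcp 0.012189552584254852 lat 0.005565477931586113
28 [355.42857143 264.14285714] [0.51293506 0.34826691 0.018     ] along px from tcp 0.011797718344156176 lat 0.015223742600858665
137 [196.05109489 278.67883212] [0.42645742 0.42302448 0.018     ] along px from tcp -0.043054639080223035 lat -0.08506716635174223
31 [438.22580645 333.83870968] [2.81137102 2.28206842 0.018     ] along px from tcp 2.8415910127779522 lat -0.9920811524069746
teal 255 394 229 320
```

Call:
{"op": "move_arm", "data": {
  "targets": [
    {"dx": 0,"dy": 0,"dz": 1,"rx": 0,"ry": 0,"rz": 0},
    {"dx": 0,"dy": 0,"dz": 1,"rx": 0,"ry": 0,"rz": 0},
    {"dx": 0,"dy": 0,"dz": 0.74,"rx": 0.102,"ry": -0.273,"rz": 0},
    {"dx": 0,"dy": 0,"dz": 0.74,"rx": 0.102,"ry": -0.273,"rz": 0},
    {"dx": 0,"dy": 0,"dz": 0.74,"rx": 0.102,"ry": -0.273,"rz": 0},
    {"dx": 0,"dy": 0,"dz": 0.74,"rx": 0.102,"ry": -0.273,"rz": 0},
    {"dx": 0,"dy": 0,"dz": 0.74,"rx": 0.102,"ry": -0.273,"rz": 0},
    {"dx": 0,"dy": 0,"dz": 0.74,"rx": 0.102,"ry": -0.273,"rz": 0},
    {"dx": 0,"dy": 0,"dz": 0.74,"rx": 0.102,"ry": -0.273,"rz": 0},
    {"dx": 0,"dy": 0,"dz": 0.74,"rx": 0.102,"ry": -0.273,"rz": 0}
  ]
}}

```text
t: 15.5
tcp_pos: [0.4955, 0.358, 0.2077]
tool_rot: [0.965, 0.175, 0.19, -0.035]
force: [0.4, 0.2, -0.7]
finger_gap: 0.657
gripper_force: 84.6
```

Run:
```python
from h import *
import pickle
for n in("w4","w5","w7"):
    m,s=pickle.load(open(n+".pkl","rb"));im=cv2.imread(f"pics/{n}.png");hs=cv2.cvtColor(im,cv2.COLOR_BGR2HSV)
    am=cv2.inRange(hs,(8,130,130),(28,255,255));am[:,:270]=0;am[:,370:]=0
    k,l,st,c=cv2.connectedComponentsWithStats(am)
    c=[c[i] for i in range(1,k) if 12<st[i,4]<130]
    Rt=R.from_quat(s['tool_rot']).as_matrix();ty=Rt[:,1]*[1,1,0];px=np.cross([0,0,1],-ty);px=np.array([-Rt[1,1],Rt[0,1],0])
    print(n,[(((p:=plane("wrist",u,.018,m))-s['tcp_pos'])@px).round(4) for u in c],"lat",[((plane("wrist",u,.018,m)-s['tcp_pos'])@Rt[:,1]).round(4) for u in c])
s=sensors.sense();print(s['q'].round(3),s['tcp_pos'],R.from_quat(s['tool_rot']).as_matrix().round(3),s['finger_gap'])
```

```text
w4 [np.float64(0.0406), np.float64(0.0409), np.float64(0.0409), np.float64(0.041), np.float64(-0.0369), np.float64(-0.0363)] lat [np.float64(-0.0237), np.float64(-0.0143), np.float64(-0.0047), np.float64(0.0045), np.float64(-0.0202), np.float64(0.0037)]
w5 [np.float64(0.0093), np.float64(0.0093), np.float64(0.0093), np.float64(0.0095)] lat [np.float64(-0.0136), np.float64(-0.0043), np.float64(0.0052), np.float64(0.0146)]
w7 [np.float64(0.0117), np.float64(0.0123), np.float64(0.0122), np.float64(0.0118), np.float64(-0.06)] lat [np.float64(-0.0132), np.float64(-0.0039), np.float64(0.0056), np.float64(0.0152), np.float64(-0.0104)]
[ 0.462  0.431  1.782 -0.074  0.543  1.73 ] [0.49548824 0.35803996 0.20774972] [[ 0.866  0.351  0.355]
 [ 0.325 -0.936  0.134]
 [ 0.379 -0.001 -0.925]] 0.6567851936538169
```

Call:
{"op": "move_arm", "data": {
  "targets": [
    {"dx": 0.3,"dy": -1,"dz": 0,"rx": 0,"ry": 0,"rz": -0.084},
    {"dx": 0.3,"dy": -1,"dz": 0,"rx": 0,"ry": 0,"rz": -0.084},
    {"dx": 0.3,"dy": -1,"dz": 0,"rx": 0,"ry": 0,"rz": -0.084},
    {"dx": 0.3,"dy": -1,"dz": 0,"rx": 0,"ry": 0,"rz": -0.084},
    {"dx": 0.3,"dy": -1,"dz": 0,"rx": 0,"ry": 0,"rz": -0.084},
    {"dx": 0.3,"dy": -1,"dz": 0,"rx": 0,"ry": 0,"rz": -0.084},
    {"dx": 0.3,"dy": -1,"dz": 0,"rx": 0,"ry": 0,"rz": -0.084},
    {"dx": 0.3,"dy": -1,"dz": 0,"rx": 0,"ry": 0,"rz": -0.084},
    {"dx": 0.3,"dy": -1,"dz": 0,"rx": 0,"ry": 0,"rz": -0.084},
    {"dx": 0.3,"dy": -1,"dz": 0,"rx": 0,"ry": 0,"rz": -0.084}
  ]
}}

```text
t: 16.75
tcp_pos: [0.5705, 0.1075, 0.2062]
tool_rot: [0.981, -0.04, 0.19, 0.008]
force: [-0.3, 1.0, -0.9]
finger_gap: 0.654
gripper_force: 84.7
```

Call:
{"op": "move_arm", "data": {
  "targets": [
    {"dx": 0.35,"dy": -0.63,"dz": 0,"rx": 0,"ry": 0,"rz": 0},
    {"dx": 0.35,"dy": -0.63,"dz": 0,"rx": 0,"ry": 0,"rz": 0},
    {"dx": 0.35,"dy": -0.63,"dz": 0,"rx": 0,"ry": 0,"rz": 0},
    {"dx": 0.35,"dy": -0.63,"dz": 0,"rx": 0,"ry": 0,"rz": 0},
    {"dx": 0.33,"dy": -0.61,"dz": 0,"rx": 0,"ry": 0,"rz": 0},
    {"dx": 0,"dy": 0,"dz": 0,"rx": 0,"ry": 0,"rz": 0},
    {"dx": 0,"dy": 0,"dz": 0,"rx": 0,"ry": 0,"rz": 0},
    {"dx": 0,"dy": 0,"dz": 0,"rx": 0,"ry": 0,"rz": 0},
    {"dx": 0,"dy": 0,"dz": 0,"rx": 0,"ry": 0,"rz": 0},
    {"dx": 0,"dy": 0,"dz": 0,"rx": 0,"ry": 0,"rz": 0}
  ]
}}

```text
t: 18.0
tcp_pos: [0.6143, 0.0304, 0.205]
tool_rot: [0.981, -0.039, 0.19, 0.007]
force: [-0.0, -0.0, -0.8]
finger_gap: 0.659
gripper_force: 84.8
```

Run:
```python
from h import *
s=sensors.sense();Rt=R.from_quat(s['tool_rot']).as_matrix();print(s['t'],s['q'].round(3),s['tcp_pos'].round(4),Rt.round(4))
sc=cams.snapshot("scene")[:,:,::-1];w=cams.snapshot("wrist")[:,:,::-1]
cv2.imwrite("pics/s8.png",sc);cv2.imwrite("pics/w8.png",w)
ps=np.radians(-4.6);bz=np.array([np.sin(.349)*np.cos(ps),np.sin(.349)*np.sin(ps),np.cos(.349)]);bx=np.array([np.cos(.349)*np.cos(ps),np.cos(.349)*np.sin(ps),-np.sin(.349)]);by=np.cross(bz,bx)
# pager axes by the grasp: px in tool frame = tilt 48 deg
a=np.arctan2(.743,.669); pxt=np.array([np.cos(a),0,-np.sin(a)])
px=Rt@pxt; print("px",px.round(4),"bz",bz.round(4),"ang err deg",np.degrees(np.arccos(px@bz)),"tooly vs -by",Rt[:,1].round(4),by.round(4))
home=np.array([.551,.0347,.038])+.070*bz+.0015*bx
d=s['tcp_pos']-home;print("off home in bay x,y,z",d@bx,d@by,d@bz)
# predicted face corners in scene for check
m=cams.camera_model("scene");E=np.array(m["extrinsics"])
foot=s['tcp_pos']-.070*bz-.0015*bx
for nm,p in(("foot",foot),("headmid",foot+.1*bz),("head+y",foot+.1*bz+.029*by-.009*bx),("head-y",foot+.1*bz-.029*by-.009*bx)):
    c=E[:3,:3]@p+E[:3,3];print(nm,m["fx"]*c[0]/c[2]+m["cx"],m["fy"]*c[1]/c[2]+m["cy"])
W=np.zeros((600,800,3),np.uint8);W[:400,:400]=cv2.resize(sc[110:210,300:400],None,fx=4,fy=4,interpolation=2)
W[:400,400:]=cv2.resize(w[150:350,220:420],None,fx=2,fy=2,interpolation=2)
cv2.imwrite("pics/v8.png",np.clip((W/255.)**.6*255,0,255).astype(np.uint8))
```

```text
18.0 [-0.144  0.437  1.779  0.047  0.544  1.472] [0.6143 0.0304 0.205 ] [[ 9.247e-01 -8.020e-02  3.721e-01]
 [-7.470e-02 -9.968e-01 -2.940e-02]
 [ 3.733e-01 -6.000e-04 -9.277e-01]]
px [ 0.3422 -0.0281  0.9392] bz [ 0.3409 -0.0274  0.9397] ang err deg 0.09370010953407322 tooly vs -by [-8.020e-02 -9.968e-01 -6.000e-04] [ 0.0802  0.9968 -0.    ]
off home in bay x,y,z 0.0009954620699785225 0.0007965101009687914 0.1086385427794639
foot 356.8607462617901 160.69149869696008
headmid 351.1944743098576 126.50750897548707
head+y 344.27578040539294 128.78474498030317
head-y 361.3652846721657 124.3090318354519
```

View pics/v8.png

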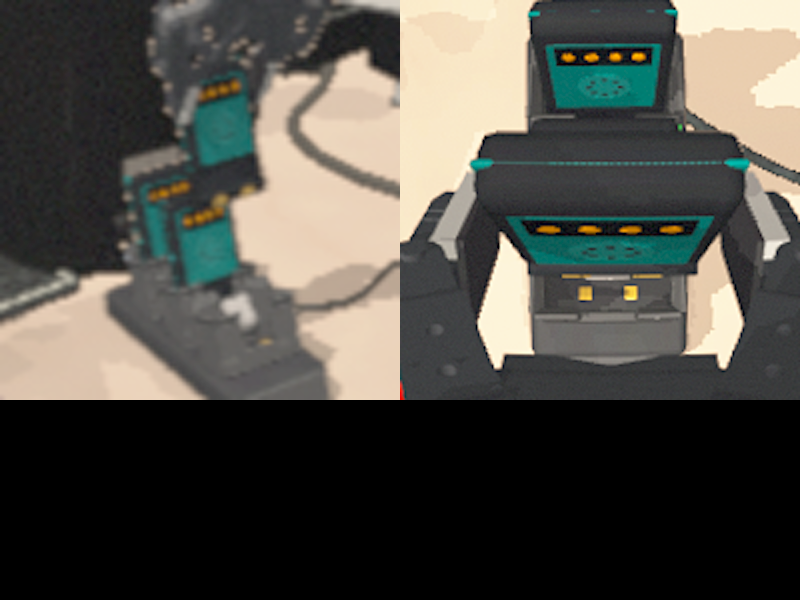

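The view shows the pager upright over the front bay, strips down and lamps up, in line with the bay's floor strips at (585,292) and (630,292). The pose error is about 1 mm, so I'll go down along the bay.

Call:
{"op": "move_arm", "data": {
  "targets": [
    {"dx": -0.184,"dy": 0.014,"dz": -0.496,"rx": 0,"ry": 0,"rz": 0},
    {"dx": -0.184,"dy": 0.014,"dz": -0.496,"rx": 0,"ry": 0,"rz": 0},
    {"dx": -0.184,"dy": 0.014,"dz": -0.496,"rx": 0,"ry": 0,"rz": 0},
    {"dx": -0.184,"dy": 0.014,"dz": -0.496,"rx": 0,"ry": 0,"rz": 0},
    {"dx": -0.184,"dy": 0.014,"dz": -0.496,"rx": 0,"ry": 0,"rz": 0},
    {"dx": -0.055,"dy": 0.004,"dz": -0.15,"rx": 0,"ry": 0,"rz": 0},
    {"dx": -0.055,"dy": 0.004,"dz": -0.15,"rx": 0,"ry": 0,"rz": 0},
    {"dx": -0.055,"dy": 0.004,"dz": -0.15,"rx": 0,"ry": 0,"rz": 0},
    {"dx": -0.055,"dy": 0.004,"dz": -0.15,"rx": 0,"ry": 0,"rz": 0},
    {"dx": 0,"dy": 0,"dz": 0,"rx": 0,"ry": 0,"rz": 0}
  ]
}}

```text
t: 19.35
tcp_pos: [0.5857, 0.0322, 0.1278]
tool_rot: [0.981, -0.04, 0.19, 0.007]
force: [-0.2, 0.2, -1.3]
finger_gap: 0.659
gripper_force: 84.8
```

```bash
cat > st.py <<'E'
from h import *
s=sensors.sense();Rt=R.from_quat(s['tool_rot']).as_matrix()
ps=np.radians(-4.6);a=np.radians(20);f=np.array([np.cos(ps),np.sin(ps),0]);k=np.array([0,0,1.])
bz=f*np.sin(a)+k*np.cos(a);bx=f*np.cos(a)-k*np.sin(a);by=np.cross(bz,bx);B=np.array([bx,by,bz])
home=np.array([.551,.0347,.038])+.070*bz+.0015*bx
print(s['t'],"off home mm",(B@(s['tcp_pos']-home)*1e3).round(1),"F bay",(B@s['force']).round(1),"M",(B@s['ft_torque']).round(2),"gap",s['finger_gap'])
E
python3 st.py
```

```text
19.35 off home mm [ 0.5  0.3 26.3] F bay [ 0.2  0.2 -1.3] M [-0.02  0.25  0.01] gap 0.6587780165034978
```

Call:
{"op": "move_arm", "data": {
  "targets": [
    {"dx": -0.016,"dy": 0.001,"dz": -0.045,"rx": 0,"ry": 0,"rz": 0},
    {"dx": -0.016,"dy": 0.001,"dz": -0.045,"rx": 0,"ry": 0,"rz": 0},
    {"dx": -0.016,"dy": 0.001,"dz": -0.045,"rx": 0,"ry": 0,"rz": 0},
    {"dx": -0.016,"dy": 0.001,"dz": -0.045,"rx": 0,"ry": 0,"rz": 0},
    {"dx": -0.016,"dy": 0.001,"dz": -0.045,"rx": 0,"ry": 0,"rz": 0},
    {"dx": -0.016,"dy": 0.001,"dz": -0.045,"rx": 0,"ry": 0,"rz": 0},
    {"dx": -0.016,"dy": 0.001,"dz": -0.045,"rx": 0,"ry": 0,"rz": 0},
    {"dx": -0.016,"dy": 0.001,"dz": -0.045,"rx": 0,"ry": 0,"rz": 0},
    {"dx": -0.016,"dy": 0.001,"dz": -0.045,"rx": 0,"ry": 0,"rz": 0},
    {"dx": -0.016,"dy": 0.001,"dz": -0.045,"rx": 0,"ry": 0,"rz": 0}
  ]
}}

```text
t: 20.6
tcp_pos: [0.5825, 0.0327, 0.1172]
tool_rot: [0.981, -0.04, 0.191, 0.007]
force: [1.8, 5.5, 5.0]
finger_gap: 0.657
gripper_force: 85.3
```

```bash
python3 st.py
```

```text
20.6 off home mm [ 1.1  0.6 15.3] F bay [-0.5  5.7  5.2] M [ 1.05 -0.15  0.74] gap 0.6567173047077063
```

Call:
{"op": "move_arm", "data": {
  "targets": [
    {"dx": -0.012,"dy": 0.02,"dz": -0.03,"rx": 0,"ry": 0,"rz": 0},
    {"dx": -0.012,"dy": 0.02,"dz": -0.034,"rx": 0,"ry": 0,"rz": 0},
    {"dx": -0.012,"dy": 0.001,"dz": -0.034,"rx": 0,"ry": 0,"rz": 0},
    {"dx": -0.012,"dy": 0.001,"dz": -0.034,"rx": 0,"ry": 0,"rz": 0},
    {"dx": -0.012,"dy": 0.001,"dz": -0.034,"rx": 0,"ry": 0,"rz": 0},
    {"dx": -0.012,"dy": 0.001,"dz": -0.034,"rx": 0,"ry": 0,"rz": 0},
    {"dx": -0.012,"dy": 0.001,"dz": -0.034,"rx": 0,"ry": 0,"rz": 0},
    {"dx": -0.012,"dy": 0.001,"dz": -0.034,"rx": 0,"ry": 0,"rz": 0},
    {"dx": -0.012,"dy": 0.001,"dz": -0.034,"rx": 0,"ry": 0,"rz": 0},
    {"dx": -0.012,"dy": 0.001,"dz": -0.034,"rx": 0,"ry": 0,"rz": 0}
  ]
}}

```text
t: 21.85
tcp_pos: [0.5787, 0.0337, 0.1082]
tool_rot: [0.981, -0.04, 0.19, 0.007]
force: [-0.4, -0.5, 0.9]
finger_gap: 0.652
gripper_force: 85.1
```

```bash
python3 st.py
```

```text
21.85 off home mm [0.6 1.2 5.4] F bay [-0.6 -0.6  0.8] M [0.03 0.19 0.11] gap 0.652012499684605
```

Call:
{"op": "move_arm", "data": {
  "targets": [
    {"dx": -0.009,"dy": 0.001,"dz": -0.024,"rx": 0,"ry": 0,"rz": 0},
    {"dx": -0.009,"dy": 0.001,"dz": -0.024,"rx": 0,"ry": 0,"rz": 0},
    {"dx": -0.009,"dy": 0.001,"dz": -0.024,"rx": 0,"ry": 0,"rz": 0},
    {"dx": -0.009,"dy": 0.001,"dz": -0.024,"rx": 0,"ry": 0,"rz": 0},
    {"dx": -0.009,"dy": 0.001,"dz": -0.024,"rx": 0,"ry": 0,"rz": 0},
    {"dx": -0.009,"dy": 0.001,"dz": -0.024,"rx": 0,"ry": 0,"rz": 0},
    {"dx": 0,"dy": 0,"dz": 0,"rx": 0,"ry": 0,"rz": 0},
    {"dx": 0,"dy": 0,"dz": 0,"rx": 0,"ry": 0,"rz": 0},
    {"dx": 0,"dy": 0,"dz": 0,"rx": 0,"ry": 0,"rz": 0},
    {"dx": 0,"dy": 0,"dz": 0,"rx": 0,"ry": 0,"rz": 0}
  ]
}}

```text
t: 23.1
tcp_pos: [0.5775, 0.0338, 0.1047]
tool_rot: [0.981, -0.04, 0.19, 0.007]
force: [-0.5, 0.7, -1.7]
finger_gap: 0.652
gripper_force: 85.0
```

```bash
python3 st.py
```

```text
23.1 off home mm [0.5 1.2 1.8] F bay [ 0.1  0.7 -1.7] M [-0.06  0.35  0.  ] gap 0.652078963348304
```

Still free. I'll keep easing down until the floor pushes back.

Call:
{"op": "move_arm", "data": {
  "targets": [
    {"dx": -0.007,"dy": 0,"dz": -0.019,"rx": 0,"ry": 0,"rz": 0},
    {"dx": -0.007,"dy": 0,"dz": -0.019,"rx": 0,"ry": 0,"rz": 0},
    {"dx": -0.007,"dy": 0,"dz": -0.019,"rx": 0,"ry": 0,"rz": 0},
    {"dx": -0.007,"dy": 0,"dz": -0.019,"rx": 0,"ry": 0,"rz": 0},
    {"dx": -0.007,"dy": 0,"dz": -0.019,"rx": 0,"ry": 0,"rz": 0},
    {"dx": 0,"dy": 0,"dz": 0,"rx": 0,"ry": 0,"rz": 0},
    {"dx": 0,"dy": 0,"dz": 0,"rx": 0,"ry": 0,"rz": 0},
    {"dx": 0,"dy": 0,"dz": 0,"rx": 0,"ry": 0,"rz": 0},
    {"dx": 0,"dy": 0,"dz": 0,"rx": 0,"ry": 0,"rz": 0},
    {"dx": 0,"dy": 0,"dz": 0,"rx": 0,"ry": 0,"rz": 0}
  ]
}}

```text
t: 24.35
tcp_pos: [0.5768, 0.0338, 0.1024]
tool_rot: [0.981, -0.04, 0.19, 0.007]
force: [0.0, -0.4, -1.0]
finger_gap: 0.654
gripper_force: 85.1
```

```bash
python3 st.py
```

```text
24.35 off home mm [ 0.7  1.1 -0.6] F bay [ 0.4 -0.4 -1. ] M [ 0.05  0.27 -0.04] gap 0.6535691232639657
```

Call:
{"op": "move_arm", "data": {
  "targets": [
    {"dx": -0.004,"dy": 0,"dz": -0.011,"rx": 0,"ry": 0,"rz": 0},
    {"dx": -0.004,"dy": 0,"dz": -0.011,"rx": 0,"ry": 0,"rz": 0},
    {"dx": -0.004,"dy": 0,"dz": -0.011,"rx": 0,"ry": 0,"rz": 0},
    {"dx": -0.004,"dy": 0,"dz": -0.011,"rx": 0,"ry": 0,"rz": 0},
    {"dx": -0.004,"dy": 0,"dz": -0.011,"rx": 0,"ry": 0,"rz": 0},
    {"dx": 0,"dy": 0,"dz": 0,"rx": 0,"ry": 0,"rz": 0},
    {"dx": 0,"dy": 0,"dz": 0,"rx": 0,"ry": 0,"rz": 0},
    {"dx": 0,"dy": 0,"dz": 0,"rx": 0,"ry": 0,"rz": 0},
    {"dx": 0,"dy": 0,"dz": 0,"rx": 0,"ry": 0,"rz": 0},
    {"dx": 0,"dy": 0,"dz": 0,"rx": 0,"ry": 0,"rz": 0}
  ]
}}

```text
t: 25.6
tcp_pos: [0.5763, 0.0338, 0.1011]
tool_rot: [0.981, -0.04, 0.19, 0.007]
force: [0.7, -1.0, -2.1]
finger_gap: 0.659
gripper_force: 85.1
```

```bash
python3 st.py
```

```text
25.6 off home mm [ 0.7  1.1 -2.1] F bay [ 1.5 -0.9 -1.7] M [-0.02  0.28  0.02] gap 0.6587359066328085
```

```bash
python3 snap.py w9
python3 - <<'E'
from h import *
for n in("w8","w9"):
    im=cv2.imread(f"pics/{n}.png");hs=cv2.cvtColor(im,cv2.COLOR_BGR2HSV)
    am=cv2.inRange(hs,(8,130,130),(28,255,255));am[:,:220]=0;am[:,420:]=0;am[350:]=0
    k,l,st,c=cv2.connectedComponentsWithStats(am)
    print(n,[(c[i].round(1).tolist(),int(st[i,4])) for i in range(1,k) if st[i,4]>8])
s=cams.snapshot("scene")[:,:,::-1];cv2.imwrite("pics/s9.png",s)
for n in("scene0","s9"):
    im=cv2.imread(f"pics/{n}.png")[130:220,315:395];hs=cv2.cvtColor(im,cv2.COLOR_BGR2HSV)
    am=cv2.inRange(hs,(8,130,110),(28,255,255));k,l,st,c=cv2.connectedComponentsWithStats(am)
    print(n,[((c[i]+[315,130]).round(1).tolist(),int(st[i,4])) for i in range(1,k) if st[i,4]>2])
E
```

```text
25.6 [-0.1485, 0.5877, 1.9504, 0.1168, 0.223, 1.3943] [0.5763 0.0338 0.1011] [ 0.7 -1.  -2.1]
w8 [([303.7, 178.4], 16), ([315.4, 178.3], 17), ([327.0, 178.0], 15), ([338.5, 178.0], 18), ([314.1, 264.2], 23), ([355.3, 264.3], 21), ([294.0, 264.5], 18), ([334.5, 264.6], 18), ([343.0, 288.0], 13), ([335.1, 296.0], 46), ([312.5, 296.5], 36)]
w9 [([310.8, 72.5], 58), ([329.3, 72.1], 56), ([347.4, 72.1], 55), ([292.7, 73.0], 52), ([310.9, 161.5], 52), ([330.9, 161.3], 55), ([350.8, 161.2], 52), ([291.2, 162.0], 45), ([314.8, 264.6], 16), ([334.9, 264.2], 21), ([294.0, 264.5], 16), ([355.2, 264.5], 17)]
scene0 []
s9 []
```

```bash
python3 st.py
python3 - <<'E'
from h import *
import pickle
m,s=pickle.load(open("w9.pkl","rb"))
ps=np.radians(-4.6);a=np.radians(20);f=np.array([np.cos(ps),np.sin(ps),0]);k=np.array([0,0,1.])
bz=f*np.sin(a)+k*np.cos(a);bx=f*np.cos(a)-k*np.sin(a);by=np.cross(bz,bx)
L=s['tcp_pos']+.0126*bz-.0105*bx
for i,row in enumerate((264.4,161.5,72.4)):
    o,d=ray("wrist",(324.6 if i==0 else 321,row),m);P=L+.047*i*f
    t=((P-o)@bx)/(d@bx);x=o+d*t;print(i,"along bz from ours",(x-P)@bz*1e3,"y",(x-P)@by*1e3, x.round(4))
E
```

```text
25.7 off home mm [ 0.6  1.1 -2.1] F bay [ 0.6  0.2 -0.9] M [-0.    0.27 -0.04] gap 0.6611692681441892
0 along bz from ours -0.9371236026885893 y -0.9748281894998037 [0.5703 0.0333 0.1156]
1 along bz from ours 1.4267827029748006 y 0.6630162252966504 [0.6181 0.0311 0.1178]
2 along bz from ours 1.1945284282003263 y 0.7757567408624396 [0.6649 0.0274 0.1176]
```

Call:
{"op": "move_arm", "data": {
  "targets": [
    {"dx": -0.004,"dy": 0,"dz": -0.011,"rx": 0,"ry": 0,"rz": 0},
    {"dx": -0.004,"dy": 0,"dz": -0.011,"rx": 0,"ry": 0,"rz": 0},
    {"dx": -0.004,"dy": 0,"dz": -0.011,"rx": 0,"ry": 0,"rz": 0},
    {"dx": -0.004,"dy": 0,"dz": -0.011,"rx": 0,"ry": 0,"rz": 0},
    {"dx": -0.004,"dy": 0,"dz": -0.011,"rx": 0,"ry": 0,"rz": 0},
    {"dx": -0.004,"dy": 0,"dz": -0.011,"rx": 0,"ry": 0,"rz": 0},
    {"dx": 0,"dy": 0,"dz": 0,"rx": 0,"ry": 0,"rz": 0},
    {"dx": 0,"dy": 0,"dz": 0,"rx": 0,"ry": 0,"rz": 0},
    {"dx": 0,"dy": 0,"dz": 0,"rx": 0,"ry": 0,"rz": 0},
    {"dx": 0,"dy": 0,"dz": 0,"rx": 0,"ry": 0,"rz": 0}
  ]
}}

```text
t: 26.95
tcp_pos: [0.5765, 0.0337, 0.1002]
tool_rot: [0.981, -0.04, 0.191, 0.008]
force: [-0.8, 0.0, 5.4]
finger_gap: 0.658
gripper_force: 85.6
```

```bash
python3 st.py
```

```text
26.95 off home mm [ 1.2  1.  -2.8] F bay [-2.6 -0.   4.9] M [0.21 0.06 0.05] gap 0.6575576032475938
```

Call:
{"op": "move_arm", "data": {
  "targets": [
    {"dx": -0.004,"dy": 0,"dz": -0.011,"rx": 0,"ry": 0,"rz": 0},
    {"dx": -0.004,"dy": 0,"dz": -0.011,"rx": 0,"ry": 0,"rz": 0},
    {"dx": -0.004,"dy": 0,"dz": -0.011,"rx": 0,"ry": 0,"rz": 0},
    {"dx": -0.004,"dy": 0,"dz": -0.011,"rx": 0,"ry": 0,"rz": 0},
    {"dx": -0.004,"dy": 0,"dz": -0.011,"rx": 0,"ry": 0,"rz": 0},
    {"dx": 0,"dy": 0,"dz": 0,"rx": 0,"ry": 0,"rz": 0},
    {"dx": 0,"dy": 0,"dz": 0,"rx": 0,"ry": 0,"rz": 0},
    {"dx": 0,"dy": 0,"dz": 0,"rx": 0,"ry": 0,"rz": 0},
    {"dx": 0,"dy": 0,"dz": 0,"rx": 0,"ry": 0,"rz": 0},
    {"dx": 0,"dy": 0,"dz": 0,"rx": 0,"ry": 0,"rz": 0}
  ]
}}

```text
t: 28.2
tcp_pos: [0.5769, 0.0336, 0.1]
tool_rot: [0.98, -0.04, 0.193, 0.008]
force: [-1.5, 0.9, 11.3]
finger_gap: 0.654
gripper_force: 86.0
```

```bash
python3 st.py
```

```text
28.2 off home mm [ 1.7  1.  -2.9] F bay [-5.3  0.8 10.1] M [ 0.34 -0.05  0.14] gap 0.6544683472665109
```

Call:
{"op": "move_arm", "data": {
  "targets": [
    {"dx": 0.004,"dy": 0,"dz": 0.02,"rx": 0,"ry": 0,"rz": 0},
    {"dx": 0.004,"dy": 0,"dz": 0.02,"rx": 0,"ry": 0,"rz": 0},
    {"dx": 0,"dy": 0,"dz": 0,"rx": 0,"ry": 0,"rz": 0},
    {"dx": 0,"dy": 0,"dz": 0,"rx": 0,"ry": 0,"rz": 0},
    {"dx": 0,"dy": 0,"dz": 0,"rx": 0,"ry": 0,"rz": 0},
    {"dx": 0,"dy": 0,"dz": 0,"rx": 0,"ry": 0,"rz": 0},
    {"dx": 0,"dy": 0,"dz": 0,"rx": 0,"ry": 0,"rz": 0},
    {"dx": 0,"dy": 0,"dz": 0,"rx": 0,"ry": 0,"rz": 0},
    {"dx": 0,"dy": 0,"dz": 0,"rx": 0,"ry": 0,"rz": 0},
    {"dx": 0,"dy": 0,"dz": 0,"rx": 0,"ry": 0,"rz": 0}
  ],
  "claw": 90
}}

```text
t: 29.45
tcp_pos: [0.5753, 0.0338, 0.0991]
tool_rot: [0.981, -0.04, 0.19, 0.007]
force: [-0.7, -0.3, -0.8]
finger_gap: 0.902
gripper_force: 0.0
```

Call:
{"op": "move_arm", "data": {
  "targets": [
    {"dx": -0.1,"dy": 0,"dz": 0.25,"rx": 0,"ry": 0,"rz": 0},
    {"dx": -0.15,"dy": 0,"dz": 0.4,"rx": 0,"ry": 0,"rz": 0},
    {"dx": -0.2,"dy": 0,"dz": 0.5,"rx": 0,"ry": 0,"rz": 0},
    {"dx": -0.2,"dy": 0,"dz": 0.5,"rx": 0,"ry": 0,"rz": 0},
    {"dx": -0.2,"dy": 0,"dz": 0.5,"rx": 0,"ry": 0,"rz": 0},
    {"dx": -0.2,"dy": 0,"dz": 0.5,"rx": 0,"ry": 0,"rz": 0},
    {"dx": -0.2,"dy": 0,"dz": 0.5,"rx": 0,"ry": 0,"rz": 0},
    {"dx": -0.2,"dy": 0,"dz": 0.5,"rx": 0,"ry": 0,"rz": 0},
    {"dx": -0.2,"dy": 0,"dz": 0.5,"rx": 0,"ry": 0,"rz": 0},
    {"dx": 0,"dy": 0,"dz": 0,"rx": 0,"ry": 0,"rz": 0}
  ]
}}

```text
t: 30.7
tcp_pos: [0.5343, 0.0337, 0.204]
tool_rot: [0.981, -0.04, 0.191, 0.008]
force: [-0.1, 0.0, 0.0]
finger_gap: 0.898
gripper_force: 0.0
```

```bash
python3 st.py; python3 snap.py w10
python3 - <<'E'
from h import *
import pickle
m,s=pickle.load(open("w10.pkl","rb"));im=cv2.imread("pics/w10.png");hs=cv2.cvtColor(im,cv2.COLOR_BGR2HSV)
am=cv2.inRange(hs,(8,130,110),(28,255,255));am[:,:220]=0;am[:,420:]=0
k,l,st,c=cv2.connectedComponentsWithStats(am)
C=sorted([c[i] for i in range(1,k) if st[i,4]>8],key=lambda u:-u[1]);print(np.round(C,1).tolist())
ps=np.radians(-4.6);a=np.radians(20);f=np.array([np.cos(ps),np.sin(ps),0]);kz=np.array([0,0,1.])
bz=f*np.sin(a)+kz*np.cos(a);bx=f*np.cos(a)-kz*np.sin(a);by=np.cross(bz,bx)
B0=np.array([.551,.0347,.038])
for u in C:
    o,d=ray("wrist",u,m);best=[]
    for i in range(3):
        P=B0+.0826*bz-.009*bx+.047*i*f;t=((P-o)@bx)/(d@bx);x=o+d*t-P;best.append((round(x@by*1e3,1),round(x@bz*1e3,1)))
    print(u.round(0),best)
E
```

```text
30.7 off home mm [-73.8  -2.3  80.4] F bay [-0.1  0.  -0. ] M [-0.01  0.19 -0.02] gap 0.8978565739896524
30.7 [-0.1637, 0.3447, 1.9671, 0.0728, 0.4471, 1.4285] [0.5343 0.0337 0.204 ] [-0.1  0.   0. ]
[[315.1, 190.1], [303.4, 190.1], [327.0, 190.0], [338.5, 189.9], [301.3, 138.8], [312.5, 138.7], [335.3, 138.4], [324.1, 138.4], [301.7, 87.6], [312.9, 87.3], [323.2, 87.0], [334.1, 87.0]]
[315. 190.] [(np.float64(4.0), np.float64(10.3)), (np.float64(7.0), np.float64(-92.3)), (np.float64(10.1), np.float64(-195.0))]
[303. 190.] [(np.float64(13.0), np.float64(10.4)), (np.float64(19.7), np.float64(-92.3)), (np.float64(26.5), np.float64(-194.9))]
[327. 190.] [(np.float64(-5.1), np.float64(10.4)), (np.float64(-5.7), np.float64(-92.2)), (np.float64(-6.4), np.float64(-194.8))]
[338. 190.] [(np.float64(-13.8), np.float64(10.6)), (np.float64(-18.1), np.float64(-92.0)), (np.float64(-22.3), np.float64(-194.5))]
[301. 139.] [(np.float64(10.2), np.float64(75.7)), (np.float64(15.8), np.float64(-0.0)), (np.float64(21.4), np.float64(-75.7))]
[312. 139.] [(np.float64(3.7), np.float64(75.7)), (np.float64(6.6), np.float64(0.1)), (np.float64(9.6), np.float64(-75.6))]
[335. 138.] [(np.float64(-9.5), np.float64(76.0)), (np.float64(-12.0), np.float64(0.4)), (np.float64(-14.4), np.float64(-75.2))]
[324. 138.] [(np.float64(-3.0), np.float64(76.0)), (np.float64(-2.9), np.float64(0.4)), (np.float64(-2.7), np.float64(-75.1))]
[302.  88.] [(np.float64(7.4), np.float64(116.9)), (np.float64(11.9), np.float64(58.2)), (np.float64(16.4), np.float64(-0.5))]
[313.  87.] [(np.float64(2.1), np.float64(117.0)), (np.float64(4.5), np.float64(58.4)), (np.float64(6.8), np.float64(-0.3))]
[323.  87.] [(np.float64(-2.7), np.float64(117.2)), (np.float64(-2.4), np.float64(58.6)), (np.float64(-2.1), np.float64(-0.0))]
[334.  87.] [(np.float64(-7.8), np.float64(117.2)), (np.float64(-9.6), np.float64(58.6)), (np.float64(-11.5), np.float64(0.0))]
```

Run:
```python
from h import *
import pickle
m,s=pickle.load(open("w10.pkl","rb"))
ps=np.radians(-4.6);a=np.radians(20);f=np.array([np.cos(ps),np.sin(ps),0]);kz=np.array([0,0,1.])
bz=f*np.sin(a)+kz*np.cos(a);bx=f*np.cos(a)-kz*np.sin(a);by=np.cross(bz,bx);B0=np.array([.551,.0347,.038])
W={0:(321,190),1:(318.3,138.6),2:(318,87.2)}
for n in("scene","top"):
    im=np.ascontiguousarray(cams.snapshot(n)[:,:,::-1]);cv2.imwrite(f"pics/{n}10.png",im)
    M=cams.camera_model(n);E=np.array(M["extrinsics"])
    for i in range(3):
        p=B0+.0826*bz-.009*bx+.047*i*f;c=E[:3,:3]@p+E[:3,3];u=np.array([M["fx"]*c[0]/c[2]+M["cx"],M["fy"]*c[1]/c[2]+M["cy"]])
        x0,y0=(u-[12,9]).astype(int);cr=im[y0:y0+18,x0:x0+24].astype(float)
        w=np.clip(cr[:,:,2]-cr[:,:,0]-40,0,None)*(cr[:,:,2]>1.25*cr[:,:,1]);yy,xx=np.mgrid[y0:y0+18,x0:x0+24]
        if w.sum()>0:
            v=np.array([(w*xx).sum(),(w*yy).sum()])/w.sum()
            q,e=tri([ray(n,v),ray("wrist",W[i],m)])
            print(n,i,"pred",u.round(1),"seen",v.round(1),int(w.sum()),"tri bay off mm",[((q-p)@b*1e3).round(1) for b in(bx,by,bz)],round(e[0]*1e3,1))
        else: print(n,i,u.round(1),"none",cr.mean((0,1)))
```

```text
scene 0 pred [360.4 169.6] seen [356.2 167.4] 2143 tri bay off mm [np.float64(5.8), np.float64(3.6), np.float64(6.2)] 5.2
scene 1 pred [351.3 162.9] seen [350.7 163.7] 2497 tri bay off mm [np.float64(1.3), np.float64(1.8), np.float64(-1.9)] 0.2
scene 2 pred [342.7 156.6] seen [345.5 160.1] 1430 tri bay off mm [np.float64(1.5), np.float64(-1.9), np.float64(-8.8)] 6.8
top 0 pred [374.8 169.3] seen [374.5 167.5] 936 tri bay off mm [np.float64(9.4), np.float64(-0.3), np.float64(-8.1)] 0.1
top 1 pred [376.1 149.3] seen [375.1 149.4] 440 tri bay off mm [np.float64(0.1), np.float64(2.0), np.float64(-0.3)] 0.3
top 2 pred [377.4 129.5] seen [376.2 129.6] 660 tri bay off mm [np.float64(-0.4), np.float64(2.6), np.float64(-0.1)] 0.3
```

Run:
```python
import cv2,numpy as np
im=cv2.imread("pics/scene10.png").astype(int)
for nm,f in(("now","scene10"),("start","scene0")):
    im=cv2.imread(f"pics/{f}.png").astype(int)[152:178,334:372]
    o=im[:,:,2]-im[:,:,0]
    t=im[:,:,1]-im[:,:,2]
    print(nm)
    for r in range(26): print(152+r,"".join("O" if o[r,c]>60 and im[r,c,2]>1.25*im[r,c,1] else ("t" if t[r,c]>25 else ("." if im[r,c].max()<70 else " ")) for c in range(38)))
```

```text
now
152     ........................          
153 ............tt.............           
154 ..............  ..........            
155 .............t.........               
156 ..t.......OOO.t..  ...                
157 .tt...OO.OOO .........                
158 .tt.OOOO...............               
159 ... O ...............t.               
160 ..t...t...........t..t.               
161 ..tttt.................               
162 ..tttt..............OO.      ..       
163 ..ttttt...tt...OOOOOO .........       
164 ..ttttt...t.OOOOOOO............       
165 ..ttttt...t.OO.OO.............t.      
166 ...tttt...t................t..t.      
167 ...tttt....tt.tt.........t......      
168 ...ttttt..tttttt............OOO.      
169  ..ttttt...tttt....t......OOOOO.      
170  t..tttt...tttt....t.OOOOOOO...t.     
171 ....tttt...ttttt...t OOOO....ttt.     
172 ....tttt...tttttt..t.OO...ttttttt     
173 ....ttttt..ttttt...tt..tttttttttt     
174 ........tt.ttttt...tttttttttttttt     
175 ............tttt....ttttttttttttt.    
176 ............ttttt...tttttttttttttt    
177 ............ttttt
[... 437 characters left out ...]
.....               
162 ..tttt..............OO.               
163 ..ttttt...tt...OOOOOO.t               
164 ...tttt...t. O.OOOO...t.              
165 ..ttttt...t.OO.OO...tttt              
166 ...tttt...t......ttttttt              
167 ...tttt....tt.tttttttttt              
168 ...ttttt...ttttttttttttt              
169  ...tttt...ttttttttttttt              
170  t..tttt...ttttttttttttt.             
171 ....tttt...tttttttttttttt             
172 ....tttt...tttttttttttttt             
173 ....ttttt..tttttttttttttt             
174 ........tt.tttttttttttttt.            
175 ............tttttttttttttt            
176 ............tttttttttttttt...         
177 ............ttttttttttttt.....
```

Run:
```python
from h import *
import pickle
mw,s=pickle.load(open("w10.pkl","rb"))
ps=np.radians(-4.6);a=np.radians(20);f=np.array([np.cos(ps),np.sin(ps),0]);kz=np.array([0,0,1.])
bz=f*np.sin(a)+kz*np.cos(a);bx=f*np.cos(a)-kz*np.sin(a);by=np.cross(bz,bx);B0=np.array([.551,.0347,.038])
def proj(n,p):
    M=mw if n=="wrist" else cams.camera_model(n);E=np.array(M["extrinsics"]);c=E[:3,:3]@p+E[:3,3]
    if n=="wrist":
        r=np.hypot(c[0],c[1]);k=np.arctan2(r,c[2])/r;return np.array([M["cx"]+M["fx"]*k*c[0],M["cy"]+M["fy"]*k*c[1]])
    return np.array([M["fx"]*c[0]/c[2]+M["cx"],M["fy"]*c[1]/c[2]+M["cy"]])
im=cv2.imread("pics/scene10.png").astype(float)
def cen(x0,x1,y0,y1):
    c=im[y0:y1,x0:x1];w=np.clip(c[:,:,2]-c[:,:,0]-30,0,None)*(c[:,:,2]>1.2*c[:,:,1]);yy,xx=np.mgrid[y0:y1,x0:x1];return np.array([(w*xx).sum(),(w*yy).sum()])/w.sum()
obs={"scene":[cen(353,366,167,174),cen(345,357,161,167),cen(337,348,155,161)],"top":[(374.5,167.5),(375.1,149.4),(376.2,129.6)],"wrist":[(321,190),(318.3,138.6),(318,87.2)]}
L=[B0+.0826*bz-.009*bx+.047*i*f for i in range(3)]
J=[];r=[]
for n,o in obs.items():
    e=[np.array(o[i])-proj(n,L[i]) for i in range(3)];print(n,np.round(e,2).tolist())
    ref=e[1]; 
    for k in(0,1):
        J.append([(proj(n,L[0]+1e-3*b)-proj(n,L[0]))[k] for b in(bx,by,bz)]);r.append((e[0]-ref)[k])
x,res,_,_=np.linalg.lstsq(np.array(J),np.array(r),rcond=None);print("front lamps vs middle, bay mm",x.round(2),(np.array(J)@x-r).round(2))
print(np.round(J,2))
```

```text
scene [[-1.35, 0.24], [-1.09, 0.74], [-0.99, 0.76]]
top [[-0.26, -1.84], [-0.99, 0.08], [-1.21, 0.13]]
wrist [[0.48, -5.99], [-2.3, -0.09], [-2.76, 0.2]]
front lamps vs middle, bay mm [ 5.03 -2.13  0.31] [-0.12  0.03  0.25  0.01 -0.06  0.02]
[[-0.19 -0.28 -0.05]
 [-0.03  0.09 -0.33]
 [ 0.01 -0.43  0.06]
 [-0.38 -0.03 -0.21]
 [ 0.01 -1.26 -0.02]
 [-1.14  0.   -0.55]]
```

Using the parked pagers as reference, three views put the pager's lamps within 0.3 mm of home height. It leans back about 0.06 rad, inside the 0.12 limit, and it is released with the arm clear. Handing in.

```bash
python3 -c "
from station import order,sensors
print(order.sign_off(),sensors.sense()['t'])"
```

```text
the job is handed in; nothing more can be done
the job is handed in; nothing more can be done
```

I stood the returned pager in the front bay, strips down, pressed it to the floor at about 10 N, released it and handed the job in at about 31 s; the clip was not read directly, but the push force rose and then dropped as it does when it snaps in.

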